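# Stack the sauce tiers clear of the vent, then take off and hold its cap

### The arm

A 6-joint arm with a two-finger parallel gripper is mounted at the origin on the work surface. World frame = base frame: x ahead of the robot, y to its left, z up, the work surface at z = 0. Lengths are in mm, angles in rad, forces in N, time in s.
With the tool pointing down it reaches from about 400 to 925 mm from the base axis. Payload 12.5 kg.
Tool frame: the origin (TCP) lies at the very end of the fingers, on their centre line; the grasp point (between the pads) lies 19 mm behind it; y points along the fingers, z is the direction in which the jaws open and shut, and the axes are right-handed (so a half turn about y gives the same grasp; the last joint's range is limited). The gripper opens to 95 mm and grips with 3 to 60 N. Pads are 20 mm wide; open, the fingers measure 119 mm over their backs; the gripper's body (75 mm by 180 mm) begins 59 mm behind the grasp point.
Start: joints at [1.167, 0.491, 1.559, -0, 1.092, -0.106], TCP at [183.37, 597.516, 182.661] pointing down, gripper open.
Joint ranges: [-3.1, 3.1], [-0.84, 2.19], [0.05, 2.79], [-1.13, 4.28], [0.06, 2.93], [-2.69, 2.69]. Speed limits (rad/s): [2.22, 2.22, 2.79, 3.14, 3.14, 3.14].

### API

Orientations are given as [roll, pitch, yaw] about the fixed x, y, z axes, in that order (R = Rz(yaw) Ry(pitch) Rx(roll)).
In Python, from cell import env, optics gives the robot as it stands.
- The arm moves only by the tool drive_tool, never from a script. Its argument "steps" is a list of rows, each an object with "slide": the shift along the tool's x, y, z in m, a list of three; "dr": the turn, a rotation vector about the tool's x, y, z in rad, a list of three; "fingers": the finger opening in m, from 0 to 0.0951. A call has 1 to 5 rows; each row is the pose to reach, as a shift and turn from the pose commanded when the call began, along the tool's axes at that moment; what a row does not reach only later rows make up. A row lasts 1/12 s, in which the tool goes at most 41.7 mm and 7.16 degrees, less where a joint would pass 70% of its speed; a pose out of reach is approached as far as the arm can. A call with a gripper value outside its range is refused whole. The fingers move at their own pace and stop on an object; the grip force is fixed at half the most. Time passes only in rows, so rows that repeat a pose let the fingers close. It gives the time, the measured TCP pose, the force and the opening at its end, in the units of the state.
- env.state(): the state, without advancing time (a new reading comes with each control period).
- optics.read_camera(name): name is "side" or "top"; returns the picture (384x512x3 uint8, red, green, blue); there is no depth.
- optics.camera_model(name): a dict with "mtx" (3x3 intrinsics, pixels), "distortion" ([k1, k2, p1, p2, k3] as OpenCV has them; the pictures are not rectified), "R" (3x3) and "t" (3): a world point X has camera coordinates R X + t. Camera axes: x right, y down, z forward; pixel columns grow to the right and rows downward; lengths in mm; the calibration is good to about 2 mm. A picture is of the moment at which its call begins. camera_model takes no time and is no camera call.
- env.job_done(): hands the job in, once; it reports no verdict.
The state is a dict: "t": time; "joints": joint angles; "qvel": joint speeds; "tau": joint torques, N m; "eef_pos": TCP position; "tcp_rot": TCP orientation; "ft_force": force on the tool from outside, world axes, zero at the start; "moment": the same for the moment, N m; "opening": opening from 0.0 (shut) to 1.0 (fully open).
Only numpy, scipy, OpenCV 4.12 (cv2) and the standard library are available. Lean on these libraries where they do the work, as an engineer would, in place of code of your own. Each camera call takes 0.05 s, during which the arm holds its last target.

### The job

The vent in the side table needs its cap off, but the sauce set is spread about over it: stack the yellow-lidded tier squarely on the red-lidded one where that stands, then the green-lidded one squarely on top of that, keeping them all upright. Then undo the red-winged cap of the vent box: nobody knows which way it loosens, so try both ways, lift it out and finish while still holding it in the air, upright and at least 10 cm higher than it sat, touching nothing but the gripper. Leave the bowl, the scoop and the two spoons where they are.

Things in the scene. Friction and masses are not known exactly. Their poses are not given: they have to be found in the camera images.
- tier_bottom_mid (a point): Bottom sauce tier: closed white plastic box with a red lid, standing on the table; the column is built on it (position of its centre, half-way up, 21 mm above its underside; x along the 84 mm length, y across the 62 mm width, z up). 84 x 62 x 42 mm, 0.15 to 0.36 kg, flat top and bottom, rigid, lid fixed shut.
- tier_middle_mid (a point): Middle sauce tier: closed white plastic box with a yellow lid, standing on the table (position of its centre, half-way up, 21 mm above its underside; x along the 84 mm length, y across the 62 mm width, z up). 84 x 62 x 42 mm, 0.15 to 0.36 kg, flat top and bottom, rigid, lid fixed shut.
- tier_top_mid (a point): Top sauce tier: closed white plastic box with a green lid, standing at the start on the louvred half of the vent box, its underside 34 mm above the table (position of its centre, half-way up, 21 mm above its underside; x along the 84 mm length, y across the 62 mm width, z up). 84 x 62 x 42 mm, 0.15 to 0.36 kg, flat top and bottom, rigid, lid fixed shut.
- cap_wing (a point): Red wing of the loose vent cap (0.1 to 0.17 kg), position at the wing's middle. An upright bar 50 mm long (x), 12 mm thick (y), 32 mm high (z up), on a black disc 52 mm across, 10 mm thick, whose top is 16 mm below this point (35 mm above the table when seated). Under the disc a stem with a 36 mm cross-bar along x reaches 43 mm below this point. At the start x lies within 6 degrees of the port's x.
- port (a point): Centre of the fixed steel collar (86 mm outside, 56 mm bore) in which the cap's disc sits, at the collar's top, 35 mm above the table; the seated wing's middle is 16 mm above it. x points along the vent box towards its louvred half, z up.
- vent_box: Fixed grey vent box on the table, 210 mm long (x) by 92 mm wide (y), top 34 mm above the table; origin at the centre of its underside. The capped port is at x = -55 mm, the louvres lie between x = 10 and 94 mm.
- tier_bottom: The same red-lidded tier as tier_bottom_mid; origin at the centre of its underside.
- tier_middle: The same yellow-lidded tier as tier_middle_mid; origin at the centre of its underside.
- tier_top: The same green-lidded tier as tier_top_mid; origin at the centre of its underside.
- cap: The same vent cap; origin at the foot of its stem. Seated, its cross-bar is locked under a slotted plate. It turns easily, no spring: about 17 degrees from the port's x one way to a hard stop, the other way 65 to 68 degrees to a stop where it lifts straight out (free within 5 degrees of it). Which way loosens it changes and cannot be seen. Locked, it lifts only 3 mm.
- bowl: Bystander: blue porcelain bowl, 120 mm across, 60 mm high; origin at the centre of its underside.
- scoop: Bystander: stainless colander scoop, basket 104 mm across and 34 mm high with a 160 mm long handle to its -x; origin under the basket's centre.
- spoon1: Bystander: bamboo spoon about 200 mm long, lying along its x.
- spoon2: Bystander: second bamboo spoon, about 200 mm long, lying along its x.
Not all that is in view belongs to the job. There is more than one size of the cap; the one meant has the size given above.

How it is judged:
By the outcome, as a careful person would: the job done as asked, in the order asked, and still so for the second after the job is handed in, while the arm keeps its last pose, push and grip.
It also fails if it takes over 72 s, if anything falls off the work surface, if the arm or the gripper's body presses on something with over 40 N, if the wrist force passes 120 N, or if a joint passes its speed limit or range.

## Working session

There is one attempt and no reset: what is moved stays moved. The work goes in short steps, Python scripts to look and compute and a tool call to move; the robot and the scene stay as the last step left them, time stands still between calls to the robot, and variables do not carry over. Pictures are saved under pics/ and viewed, and the job is handed in when it is done.

Besides the shell and the picture viewer there is one more tool, called after ">>>" as name(argument=value, ...), one argument or row to a line, values as JSON. drive_tool: Moves the arm, as the interface text tells. Its arguments: {"type":"object","properties":{"steps":{"type":"array","items":{"type":"object","properties":{"slide":{"type":"array","items":{"type":"number"}},"dr":{"type":"array","items":{"type":"number"}},"fingers":{"type":"number"}}}}},"required":["steps"]}

```bash
ls; mkdir -p pics; python3 - <<'E'
from cell import env, optics
import cv2
print(env.state())
for n in ("top","side"):
    im=optics.read_camera(n); cv2.imwrite(f"pics/{n}0.png",im[:,:,::-1])
    print(n,optics.camera_model(n))
E
```

```text
pics
{'t': 0.0, 'joints': array([ 1.16739869e+00,  4.91535807e-01,  1.55946824e+00, -1.61579839e-05,
        1.09165607e+00, -1.05617692e-01]), 'qvel': array([-0.0009631 , -0.00101603, -0.00096325,  0.00088735,  0.00041848,
       -0.00084795]), 'tau': array([-1.75575573e-03, -6.12655735e+01, -2.58175617e+01,  6.91220351e-02,
        4.82978951e-02, -8.04868773e-05]), 'eef_pos': array([183.25806432, 597.24042572, 182.07004308]), 'tcp_rot': array([-1.57185935e+00,  9.82825926e-05, -2.97772543e-01]), 'ft_force': array([-0.5406771 ,  0.29422379,  0.3180427 ]), 'moment': array([ 0.00691496,  0.03219039, -0.02820613]), 'opening': 1.0011025585707036}
top {'mtx': array([[360.56506271,   0.        , 257.28341189],
       [  0.        , 360.56506271, 186.7980295 ],
       [  0.        ,   0.        ,   1.        ]]), 'distortion': array([0.00766195, 0.        , 0.        , 0.        , 0.        ]), 'R': array([[-0.01546517, -0.99972879, -0.0174119 ],
       [-0.99480921,  0.01713604, -0.10030451],
       [ 0.10057568,  0.01577029, -0.99480442]]), 't': array([  16.03873856,  614.43708642, 1359.71281842])}
side {'mtx': array([[392.08329016,   0.        , 253.74509114],
       [  0.        , 392.08329016, 190.46858959],
       [  0.        ,   0.        ,   1.        ]]), 'distortion': array([0.03519968, 0.        , 0.        , 0.        , 0.        ]), 'R': array([[ 0.7999561 , -0.60004996,  0.00320695],
       [-0.31731839, -0.42755665, -0.8464658 ],
       [ 0.50929293,  0.67611785, -0.53243344]]), 't': array([-487.5421321 ,  243.6715033 , 1006.46937225])}
```

View pics/top0.png

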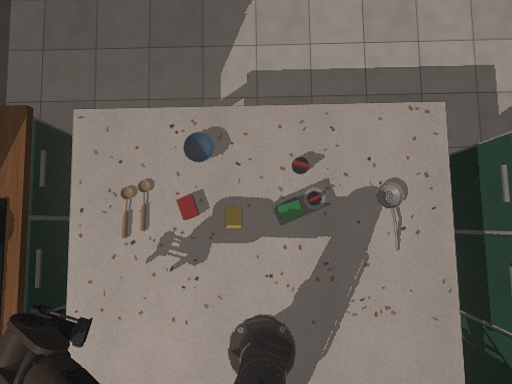

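View pics/side0.png

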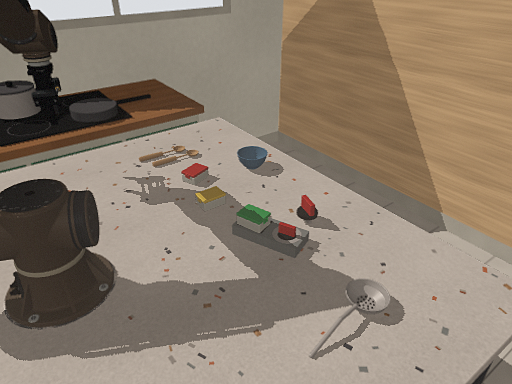

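Top: red tier ~(188,207), yellow ~(234,217), green ~(289,209), seated cap ~(315,198); the other cap at (301,165) is a loose decoy. Enlarging.

```bash
cat > h.py <<'E'
import numpy as np, cv2
from cell import env, optics
def crop(im,x0,y0,x1,y1,s,fn):
    c=cv2.resize(im[y0:y1,x0:x1],None,fx=s,fy=s,interpolation=cv2.INTER_CUBIC)
    for x in range(-(-x0//10)*10,x1,10):
        cv2.line(c,((x-x0)*s+s//2,0),((x-x0)*s+s//2,8),(0,255,0) if x%50 else (0,0,255),2)
    for y in range(-(-y0//10)*10,y1,10):
        cv2.line(c,(0,(y-y0)*s+s//2),(8,(y-y0)*s+s//2),(0,255,0) if y%50 else (0,0,255),2)
    cv2.imwrite(fn,c)
def cam(n):
    m=optics.camera_model(n); return m['mtx'],m['distortion'],m['R'],m['t']
def proj(n,P):
    K,d,R,t=cam(n); return cv2.projectPoints(np.array(P,float).reshape(-1,1,3),cv2.Rodrigues(R)[0],t,K,d)[0][:,0]
def onz(n,uv,z):
    K,d,R,t=cam(n)
    q=cv2.undistortPoints(np.array(uv,float).reshape(-1,1,2),K,d)[:,0]
    D=np.c_[q,np.ones(len(q))]@R; C=-R.T@t
    return C+D*((z-C[2])/D[:,2])[:,None]
E
python3 - <<'E'
from h import *
a=cv2.imread('pics/top0.png');b=cv2.imread('pics/side0.png')
crop(a,170,180,250,240,10,'pics/t_a.png')
crop(a,265,150,345,225,8,'pics/t_b.png') 
crop(b,170,150,250,210,10,'pics/s_a.png')
crop(b,225,190,325,260,8,'pics/s_b.png')
E
```

```text
(no output)
```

View pics/t_a.png

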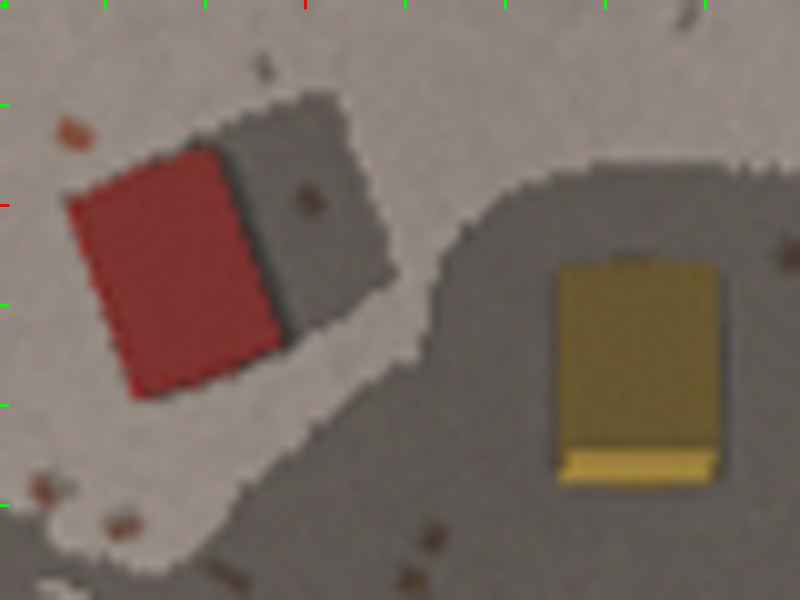

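View pics/t_b.png

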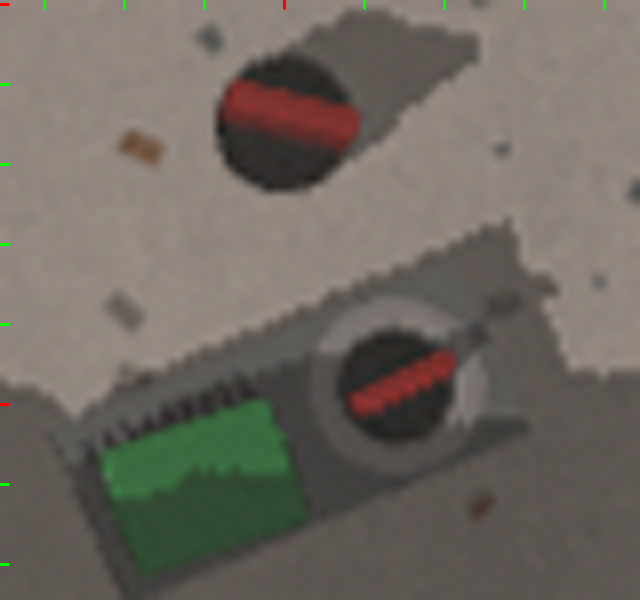

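View pics/s_a.png

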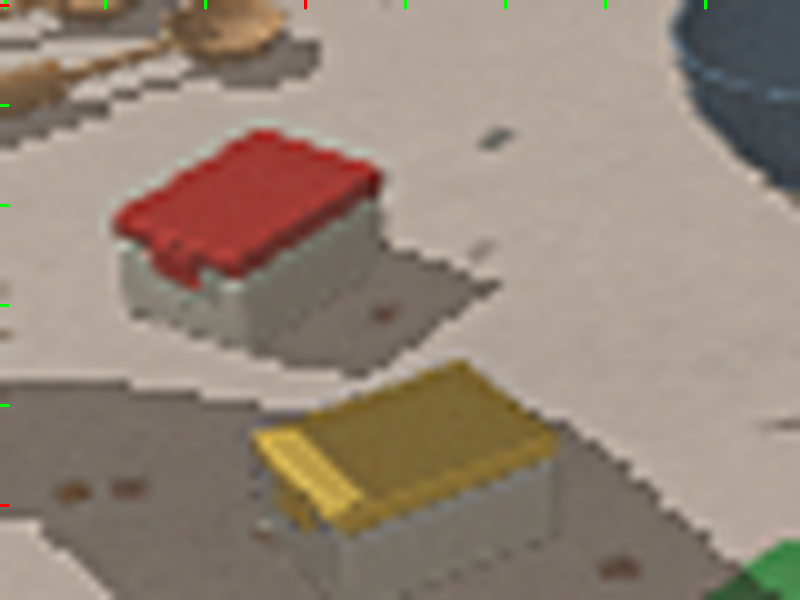

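View pics/s_b.png

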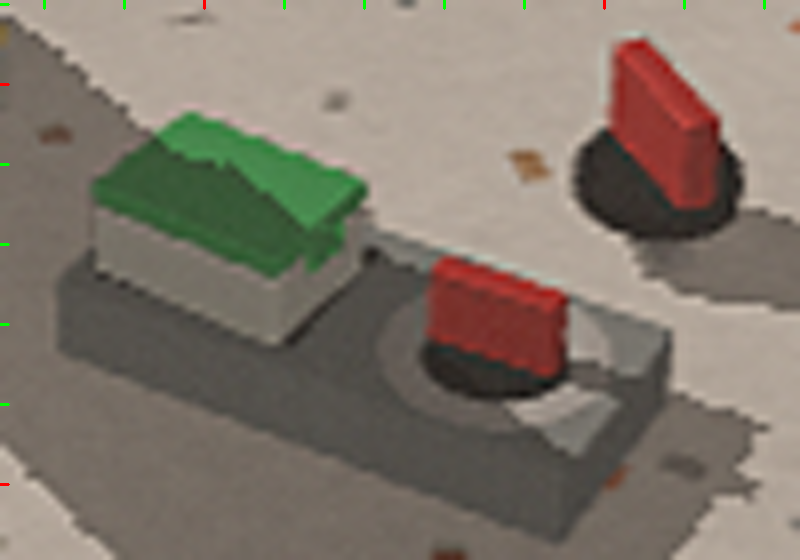

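```bash
cat > fit.py <<'E'
from h import *
from scipy.optimize import least_squares
def c2p(c,x0,y0,s): return (np.array(c,float)+.5)/s-.5+[x0,y0]
def corners(x,y,a,z,L,W):
    c,s=np.cos(a),np.sin(a)
    return np.array([[x+c*u-s*v,y+s*u+c*v,z] for u,v in [(L/2,W/2),(-L/2,W/2),(-L/2,-W/2),(L/2,-W/2)]])
def fitrect(z,top,side,a0,L=84,W=62,dims=False,use=('top','side')):
    obs={'top':top,'side':side}
    x0=onz('top',top,z).mean(0)
    def res(p):
        l,w=(p[3],p[4]) if dims else (L,W)
        C=corners(p[0],p[1],p[2],z,l,w);r=[]
        for n in use:
            P=proj(n,C)
            for o in obs[n]:
                d=P-o; r.append(d[np.argmin((d**2).sum(1))])
        return np.ravel(r)
    p=[x0[0],x0[1],a0]+([L,W] if dims else [])
    q=least_squares(res,p)
    return q.x,np.sqrt((q.fun**2).mean())
E
python3 - <<'E'
from fit import *
T=dict(red=(42,c2p([(66,200),(212,142),(290,340),(135,402)],170,180,10),c2p([(260,130),(383,172),(240,272),(115,222)],170,150,10)),
yel=(42,c2p([(556,265),(720,265),(718,485),(557,485)],170,180,10),c2p([(250,432),(462,360),(556,437),(350,520)],170,150,10)),
grn=(76,c2p([(100,455),(268,397),(308,520),(148,575)],265,150,8),c2p([(92,185),(190,112),(368,182),(275,268)],225,190,8)))
for k,(z,t,s) in T.items():
    W=onz('top',t,z); e=[np.linalg.norm(W[i]-W[i-1]).round(1) for i in range(4)]
    i=np.argmax(e); v=W[i]-W[i-1]; a0=np.arctan2(v[1],v[0])
    print(k,'edges',e)
    for kw in [{},dict(use=('top',)),dict(use=('side',)),dict(dims=True)]:
        x,r=fitrect(z,t,s,a0,**kw); print('  ',kw,x.round(3),'rms',r.round(2))
# vent/cap
print('wing top', onz('top',c2p([(350,405),(452,358)],265,150,8),67), onz('side',c2p([(437,262),(565,297)],225,190,8),67))
print('collar', onz('top',c2p([(400,384)],265,150,8),35), onz('side',c2p([(500,345)],225,190,8),35))
print('box', onz('top',c2p([(55,435),(508,222),(527,425)],265,150,8),34),onz('side',c2p([(58,285),(560,475),(670,330)],225,190,8),34))
E
```

```text
red edges [np.float64(81.9), np.float64(59.9), np.float64(81.9), np.float64(63.2)]
   {} [5.41612e+02 2.73410e+02 3.59000e-01] rms 0.52
   {'use': ('top',)} [5.42100e+02 2.74836e+02 3.59000e-01] rms 0.26
   {'use': ('side',)} [5.39117e+02 2.68147e+02 3.59000e-01] rms 0.31
   {'dims': True} [5.41584e+02 2.73390e+02 3.58000e-01 8.24500e+01 6.07140e+01] rms 0.49
yel edges [np.float64(83.3), np.float64(62.6), np.float64(83.2), np.float64(61.0)]
   {} [ 5.00085e+02  9.75090e+01 -4.00000e-03] rms 0.38
   {'use': ('top',)} [ 4.9973e+02  9.8623e+01 -1.3000e-02] rms 0.1
   {'use': ('side',)} [4.99616e+02 9.53580e+01 8.00000e-03] rms 0.37
   {'dims': True} [ 5.00041e+02  9.74960e+01 -8.00000e-03  8.19290e+01  6.21590e+01] rms 0.33
grn edges [np.float64(59.5), np.float64(82.5), np.float64(59.6), np.float64(78.2)]
   {} [ 519.969 -116.648   -1.261] rms 0.48
   {'use': ('top',)} [ 520.247 -115.597   -1.253] rms 0.47
   {'use': ('side',)} [ 519.043 -118.311   -1.269] rms 0.33
   {'dims': True} [ 519.934 -116.725   -1.257   80.995   60.333] rms 0.34
wing top [[ 557.46899584 -184.29252256   67.        ]
 [ 578.65891443 -232.45325157   67.        ]] [[ 557.66078217 -190.42684546   67.        ]
 [ 580.72792652 -233.14738665   67.        ]]
collar [[ 569.08593179 -212.41756315   35.        ]] [[ 572.28694339 -210.29580653   35.        ]]
box [[ 547.45324053  -47.21132303   34.        ]
 [ 646.27954678 -266.74517532   34.        ]
 [ 548.55558615 -272.3468367    34.        ]] [[ 464.61701866  -84.05953541   34.        ]
 [ 542.63264425 -275.76581801   34.        ]
 [ 628.78676206 -239.69812812   34.        ]]
```

```bash
cat > plan.py <<'E'
from h import *
import sys
def plan(x,y,z,yaw):
    s=env.state(); p=s['eef_pos']; w=s['tcp_rot'][2]
    d=np.array([x,y,z])-p; c,sn=np.cos(w),np.sin(w)
    dy=(yaw-w+np.pi)%(2*np.pi)-np.pi
    print('t',round(s['t'],2),'pos',p.round(1),'rot',s['tcp_rot'].round(4),'open',round(s['opening']*95.1,1),'F',s['ft_force'].round(1))
    print('slide',np.array([c*d[0]+sn*d[1],-d[2],-sn*d[0]+c*d[1]]).round(1),'dr_y',round(-dy,4),'rows',np.linalg.norm(d)/41.7,abs(dy)/.125,'j6',round(s['joints'][5],2))
if __name__=='__main__': plan(*map(float,sys.argv[1:5]))
E
python3 plan.py 499.7 98.6 110 -0.01
```

```text
t 0.1 pos [183.3 597.3 182.1] rot [-1.5718e+00  1.0000e-04 -2.9780e-01] open 95.4 F [-0.1 -1.   0.1]
slide [ 448.8   72.1 -383.9] dr_y -0.2878 rows 14.267817807706532 2.3023697096361815 j6 -0.11
```

>>> drive_tool(
  steps=[
    {"slide": [0.03, 0, -0.026]},
    {"slide": [0.06, 0, -0.052]},
    {"slide": [0.09, 0, -0.077]},
    {"slide": [0.12, 0, -0.103]},
    {"slide": [0.15, 0, -0.128]},
  ],
)

```text
invalid input
```

>>> drive_tool(
  steps=[
    {"slide": [0.03, 0, -0.026]},
    {"slide": [0.06, 0, -0.052]},
    {"slide": [0.09, 0, -0.077]},
    {"slide": [0.12, 0, -0.103]},
    {"slide": [0.15, 0, -0.128]},
  ],
)

```text
invalid input
```

>>> drive_tool(
  steps=[
    {"slide": [0.03, 0.01, -0.026]},
    {"slide": [0.06, 0.02, -0.052], "dr": [0, -0.1, 0]},
    {"slide": [0.09, 0.04, -0.077], "dr": [0, -0.2, 0]},
    {"slide": [0.12, 0.06, -0.103], "dr": [0, -0.288, 0]},
    {"slide": [0.149, 0.072, -0.128], "dr": [0, -0.288, 0]},
  ],
)

```text
invalid input
```

>>> drive_tool(
  steps=[
    {},
    {},
  ],
)

```text
invalid input
```

```bash
python3 plan.py 499.7 98.6 8 -0.01; python3 - <<'E'
from h import *
a=optics.read_camera('top')[:,:,::-1];b=optics.read_camera('side')[:,:,::-1]
cv2.imwrite('pics/top1.png',a);cv2.imwrite('pics/side1.png',b)
c=np.zeros((480,800,3),np.uint8)
crop(a,205,180,265,240,7,'pics/x1.png');crop(b,180,130,240,220,5,'pics/x2.png')
x=cv2.imread('pics/x1.png');y=cv2.imread('pics/x2.png')
c=np.zeros((450,x.shape[1]+y.shape[1],3),np.uint8);c[:x.shape[0],:x.shape[1]]=x;c[:y.shape[0],x.shape[1]:]=y
cv2.imwrite('pics/c1.png',c)
E
```

```text
t 0.1 pos [183.3 597.3 182.1] rot [-1.5718e+00  1.0000e-04 -2.9780e-01] open 95.4 F [-0.1 -1.   0.1]
slide [ 448.8  174.1 -383.9] dr_y -0.2878 rows 14.765354439666254 2.3023697096361815 j6 -0.11
```

View pics/c1.png

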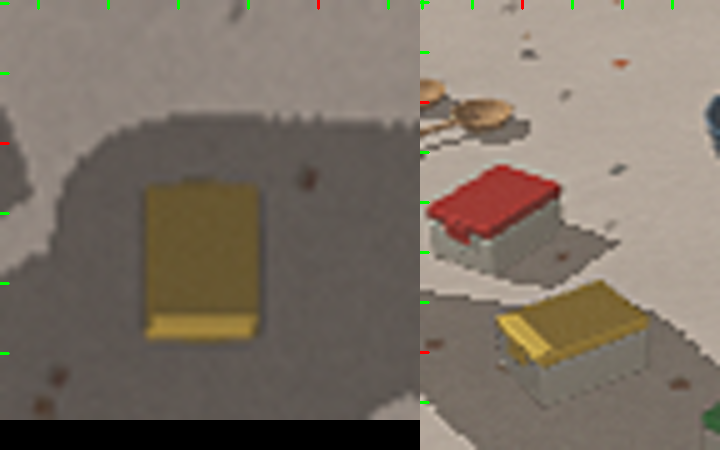

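All fields are needed in each row, so the arm has not moved yet.

>>> drive_tool(
  steps=[
    {"slide": [0.03, 0, -0.026], "dr": [0, 0, 0], "fingers": 0.095},
    {"slide": [0.06, 0, -0.052], "dr": [0, 0, 0], "fingers": 0.095},
    {"slide": [0.09, 0, -0.077], "dr": [0, 0, 0], "fingers": 0.095},
    {"slide": [0.12, 0, -0.103], "dr": [0, 0, 0], "fingers": 0.095},
    {"slide": [0.15, 0, -0.128], "dr": [0, 0, 0], "fingers": 0.095},
  ],
)

```text
t: 0.62
eef_pos: [289.6, 429.4, 182.6]
tcp_rot: [-1.571, 0.0, -0.297]
ft_force: [0.3, 0.2, 0.9]
opening: 0.999
```

>>> drive_tool(
  steps=[
    {"slide": [0.03, 0, -0.026], "dr": [0, 0, 0], "fingers": 0.095},
    {"slide": [0.06, 0, -0.052], "dr": [0, 0, 0], "fingers": 0.095},
    {"slide": [0.09, 0, -0.077], "dr": [0, 0, 0], "fingers": 0.095},
    {"slide": [0.12, 0, -0.103], "dr": [0, 0, 0], "fingers": 0.095},
    {"slide": [0.15, 0, -0.128], "dr": [0, 0, 0], "fingers": 0.095},
  ],
)

```text
t: 1.03
eef_pos: [395.6, 263.0, 182.8]
tcp_rot: [-1.571, -0.0, -0.298]
ft_force: [1.2, 0.5, 0.5]
opening: 1.0
```

>>> drive_tool(
  steps=[
    {"slide": [0.03, 0.01, -0.026], "dr": [0, -0.06, 0], "fingers": 0.095},
    {"slide": [0.06, 0.02, -0.052], "dr": [0, -0.12, 0], "fingers": 0.095},
    {"slide": [0.09, 0.04, -0.077], "dr": [0, -0.2, 0], "fingers": 0.095},
    {"slide": [0.12, 0.06, -0.103], "dr": [0, -0.288, 0], "fingers": 0.095},
    {"slide": [0.149, 0.072, -0.128], "dr": [0, -0.288, 0], "fingers": 0.095},
  ],
)

```text
t: 1.45
eef_pos: [498.4, 99.7, 110.5]
tcp_rot: [-1.571, 0.001, -0.004]
ft_force: [0.7, 0.4, -1.0]
opening: 1.001
```

>>> drive_tool(
  steps=[
    {"slide": [0, 0, 0], "dr": [0, 0, 0], "fingers": 0.095},
    {"slide": [0, 0, 0], "dr": [0, 0, 0], "fingers": 0.095},
    {"slide": [0, 0, 0], "dr": [0, 0, 0], "fingers": 0.095},
  ],
)

```text
t: 1.7
eef_pos: [497.9, 101.5, 111.7]
tcp_rot: [-1.571, 0.001, -0.011]
ft_force: [0.6, 0.8, -0.2]
opening: 0.997
```

```bash
python3 plan.py 499.7 98.6 8 -0.01; cat > snap.py <<'E'
import sys
from h import *
def snap(tag,ta,sa):
    ims=[]
    for n,r in (('top',ta),('side',sa)):
        if r is None: continue
        im=np.ascontiguousarray(optics.read_camera(n)[:,:,::-1]); cv2.imwrite(f'pics/{n}_{tag}.png',im)
        s=min(400//(r[2]-r[0]),590//(r[3]-r[1])); crop(im,*r,s,'pics/_.png'); ims.append(cv2.imread('pics/_.png')); print(n,r[:2],'scale',s,'xoff',0 if len(ims)==1 else ims[0].shape[1])
    H=max(i.shape[0] for i in ims)
    cv2.imwrite(f'pics/c_{tag}.png',np.hstack([cv2.copyMakeBorder(i,0,H-i.shape[0],0,0,cv2.BORDER_CONSTANT) for i in ims]))
if __name__=='__main__':
    f=lambda s: None if s=='-' else list(map(int,s.split(',')))
    snap(sys.argv[1],f(sys.argv[2]),f(sys.argv[3]))
E
python3 snap.py y1 205,180,265,240 180,130,240,220
```

```text
t 1.7 pos [497.9 101.5 111.7] rot [-1.5706e+00  5.0000e-04 -1.0700e-02] open 94.8 F [ 0.6  0.8 -0.2]
slide [  1.8 103.7  -2.9] dr_y -0.0007 rows 2.4872872915224202 0.00570606629271353 j6 -1.49
top [205, 180] scale 6 xoff 0
side [180, 130] scale 6 xoff 360
```

View pics/c_y1.png

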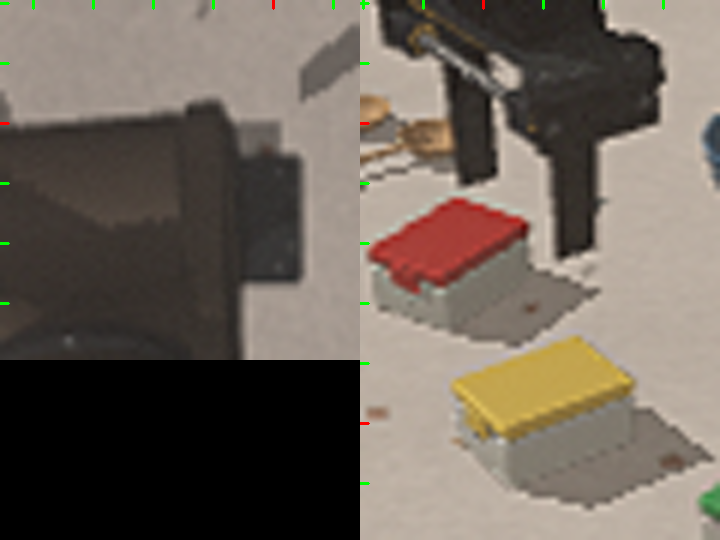

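```bash
python3 - <<'E'
from h import *
# tip bottom corners, x +-10, y offsets +-47.5,+-59.5
P=[[497.9+a,101.5+b,111.7] for b in (59.5,47.5,-47.5,-59.5) for a in (-10,10)]
uv=proj('side',P); print(((uv-[180,130]+.5)*6-.5+[360,0]).round(0))
E
```

```text
[[456. 231.]
 [487. 220.]
 [467. 239.]
 [498. 229.]
 [558. 310.]
 [590. 299.]
 [570. 320.]
 [603. 308.]]
```

```bash
python3 - <<'E'
from h import *
b=cv2.imread('pics/side_y1.png')
crop(b,165,70,265,220,4,'pics/x1.png')
a=cv2.imread('pics/top_y1.png')
crop(a,150,130,300,280,4,'pics/x2.png')
print(proj('top',[[497.9,101.5,111.7],[497.9,161,111.7],[497.9,42,111.7],[497.9,161,190],[497.9,42,190]]))
E
```

```text
[[230.91555274 217.20878872]
 [214.44709496 217.47150322]
 [247.40523354 216.94669584]
 [211.31694456 217.10980489]
 [246.37280608 216.55075417]]
```

View pics/x1.png

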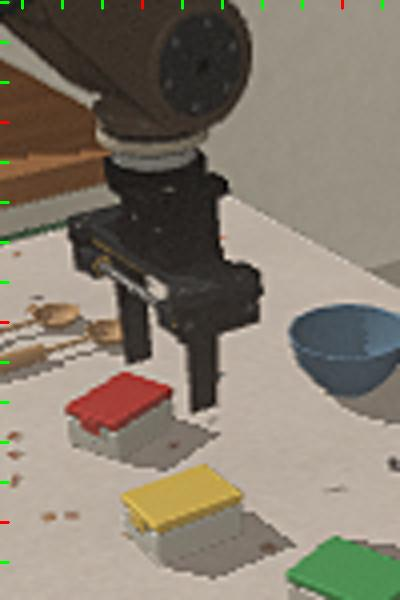

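View pics/x2.png

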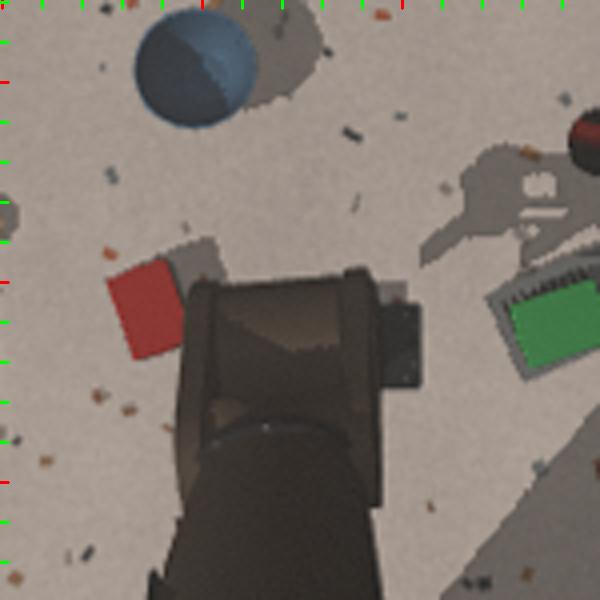

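```bash
python3 - <<'E'
from h import *
P=[[497.9+a,101.5+b,z] for z in (112,190,) for b in (-90,90) for a in (-37.5,37.5)]
f=lambda n,x0,y0,s:((proj(n,P)-[x0,y0]+.5)*s-.5).round(0)
print(np.c_[P,f('side',165,70,4),f('top',150,130,4)])
E
```

```text
[[460.4  11.5 112.  191.  481.  426.  391. ]
 [535.4  11.5 112.  272.  450.  424.  307. ]
 [460.4 191.5 112.   76.  389.  226.  394. ]
 [535.4 191.5 112.  154.  364.  225.  310. ]
 [460.4  11.5 190.  185.  390.  424.  392. ]
 [535.4  11.5 190.  270.  362.  422.  303. ]
 [460.4 191.5 190.   67.  304.  211.  395. ]
 [535.4 191.5 190.  148.  280.  211.  306. ]]
```

>>> drive_tool(
  steps=[
    {"slide": [0.001, 0.02, -0.0015], "dr": [0, 0, 0], "fingers": 0.095},
    {"slide": [0.002, 0.04, -0.003], "dr": [0, 0, 0], "fingers": 0.095},
    {"slide": [0.002, 0.06, -0.003], "dr": [0, 0, 0], "fingers": 0.095},
    {"slide": [0.002, 0.066, -0.003], "dr": [0, 0, 0], "fingers": 0.095},
    {"slide": [0.002, 0.066, -0.003], "dr": [0, 0, 0], "fingers": 0.095},
  ],
)

```text
t: 2.22
eef_pos: [499.3, 99.3, 45.1]
tcp_rot: [-1.571, 0.002, -0.008]
ft_force: [-0.6, 0.2, 0.4]
opening: 0.999
```

```bash
python3 plan.py 499.7 98.6 8 -0.01; python3 snap.py y2 - 165,110,265,220; python3 - <<'E'
from h import *
p=env.state()['eef_pos']
P=[[p[0]+a,p[1]+b,p[2]] for b in (59.5,47.5,-47.5,-59.5) for a in (-10,10)]
print(((proj('side',P)-[165,110]+.5)*4-.5).round(0).tolist())
E
```

```text
t 2.22 pos [499.3  99.3  45.1] rot [-1.5708  0.0019 -0.0083] open 95.0 F [-0.6  0.2  0.4]
slide [ 0.4 37.1 -0.7] dr_y 0.0017 rows 0.8893000944090522 0.013667304232921396 j6 -1.5
side [165, 110] scale 4 xoff 0
[[133.0, 302.0], [153.0, 294.0], [140.0, 308.0], [160.0, 300.0], [200.0, 357.0], [221.0, 349.0], [208.0, 364.0], [229.0, 355.0]]
```

View pics/c_y2.png

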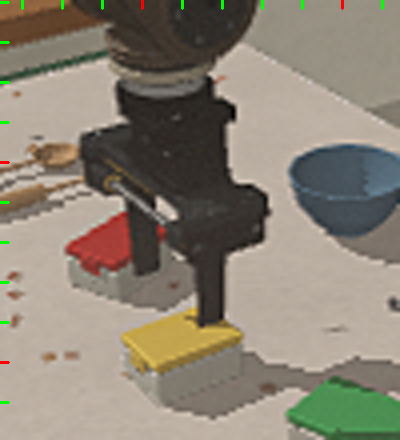

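>>> drive_tool(
  steps=[
    {"slide": [0.0004, 0.015, -0.0007], "dr": [0, 0, 0], "fingers": 0.095},
    {"slide": [0.0004, 0.027, -0.0007], "dr": [0, 0, 0], "fingers": 0.095},
    {"slide": [0.0004, 0.034, -0.0007], "dr": [0, 0, 0], "fingers": 0.095},
    {"slide": [0.0004, 0.037, -0.0007], "dr": [0, 0, 0], "fingers": 0.095},
    {"slide": [0.0004, 0.037, -0.0007], "dr": [0, 0, 0], "fingers": 0.095},
  ],
)

```text
t: 2.68
eef_pos: [500.7, 97.9, 9.0]
tcp_rot: [-1.571, -0.0, -0.009]
ft_force: [1.1, -0.2, -0.4]
opening: 1.004
```

```bash
python3 plan.py 499.7 98.6 8 -0.01; python3 snap.py y3 - 165,110,265,220; python3 - <<'E'
from h import *
p=env.state()['eef_pos']
P=[[p[0]+a,p[1]+b,p[2]] for b in (59.5,47.5,-47.5,-59.5) for a in (-10,10)]
print(((proj('side',P)-[165,110]+.5)*4-.5).round(0).tolist())
E
```

```text
t 2.68 pos [500.7  97.9   9. ] rot [-1.5707e+00 -2.0000e-04 -9.5000e-03] open 95.4 F [ 1.1 -0.2 -0.4]
slide [-1.   1.   0.7] dr_y 0.0005 rows 0.03784882537073329 0.004397653320221906 j6 -1.5
side [165, 110] scale 4 xoff 0
[[138.0, 338.0], [158.0, 331.0], [145.0, 344.0], [165.0, 337.0], [204.0, 395.0], [224.0, 387.0], [212.0, 402.0], [232.0, 393.0]]
```

View pics/c_y3.png

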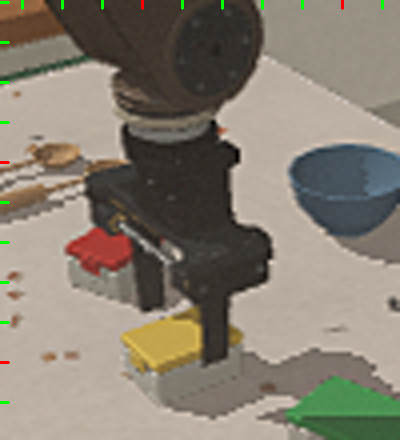

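>>> drive_tool(
  steps=[
    {"slide": [-0.001, 0.003, 0.0007], "dr": [0, 0, 0], "fingers": 0.095},
    {"slide": [-0.001, 0.006, 0.0007], "dr": [0, 0, 0], "fingers": 0.095},
    {"slide": [-0.001, 0.006, 0.0007], "dr": [0, 0, 0], "fingers": 0.095},
  ],
)

```text
t: 2.98
eef_pos: [499.5, 98.4, 2.6]
tcp_rot: [-1.571, 0.0, -0.01]
ft_force: [0.0, -0.4, -0.4]
opening: 0.996
```

```bash
python3 - <<'E'
from h import *
P=[(500+a,98+b,z) for z in (0,42) for a in (-42,42) for b in (-31,31)]
print(np.c_[P,((proj('side',P)-[165,110]+.5)*4-.5).round(0)])
E
python3 plan.py 499.7 98.6 8 -0.01
python3 snap.py y4 150,130,300,280 190,160,250,220
```

```text
[[458.  67.   0. 159. 408.]
 [458. 129.   0. 122. 374.]
 [542.  67.   0. 245. 374.]
 [542. 129.   0. 206. 342.]
 [458.  67.  42. 156. 366.]
 [458. 129.  42. 118. 333.]
 [542.  67.  42. 243. 332.]
 [542. 129.  42. 204. 301.]]
t 2.98 pos [499.5  98.4   2.6] rot [-1.5707  0.     -0.0098] open 94.7 F [ 0.  -0.4 -0.4]
slide [ 0.2 -5.4  0.2] dr_y 0.0002 rows 0.13012039716228302 0.0017997285331396995 j6 -1.5
top [150, 130] scale 2 xoff 0
side [190, 160] scale 6 xoff 300
```

View pics/c_y4.png

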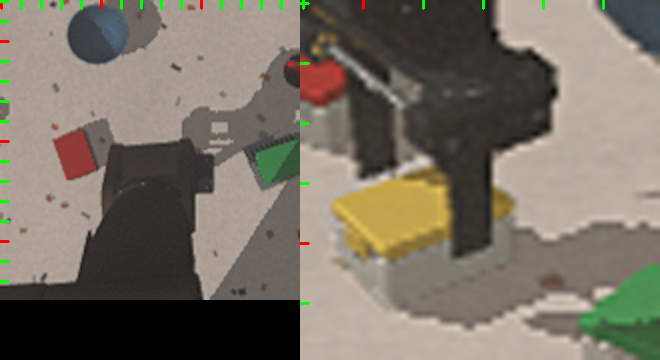

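>>> drive_tool(
  steps=[
    {"slide": [0, 0.0015, 0], "dr": [0, 0, 0], "fingers": 0.095},
    {"slide": [0, 0.0035, 0], "dr": [0, 0, 0], "fingers": 0.095},
    {"slide": [0, 0.0035, 0], "dr": [0, 0, 0], "fingers": 0.095},
  ],
)

```text
t: 3.33
eef_pos: [499.5, 98.4, -1.1]
tcp_rot: [-1.571, 0.0, -0.01]
ft_force: [0.3, -0.5, -0.9]
opening: 1.002
```

>>> drive_tool(
  steps=[
    {"slide": [0, 0.004, 0], "dr": [0, 0, 0], "fingers": 0.095},
    {"slide": [0, 0.008, 0], "dr": [0, 0, 0], "fingers": 0.095},
    {"slide": [0, 0.011, 0], "dr": [0, 0, 0], "fingers": 0.095},
    {"slide": [0, 0.011, 0], "dr": [0, 0, 0], "fingers": 0.095},
  ],
)

```text
t: 3.67
eef_pos: [499.3, 98.4, -12.6]
tcp_rot: [-1.571, 0.001, -0.01]
ft_force: [-0.3, 0.5, -0.1]
opening: 0.999
```

```bash
python3 plan.py 499.7 98.6 8 -0.01
python3 snap.py y5 - 190,150,250,220
```

```text
t 3.67 pos [499.3  98.4 -12.6] rot [-1.5708e+00  1.1000e-03 -9.8000e-03] open 95.0 F [-0.3  0.5 -0.1]
slide [  0.4 -20.6   0.2] dr_y 0.0002 rows 0.49326231166767437 0.001599201749165502 j6 -1.5
side [190, 150] scale 6 xoff 0
```

View pics/c_y5.png

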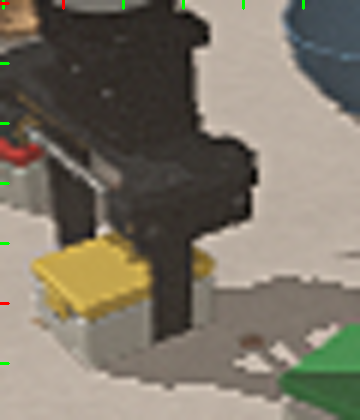

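```bash
python3 - <<'E'
from fit import *
for z in (0,5,10,15,20): print(z, onz('side',c2p([(157,342),(192,328)],190,150,6),z)[:,:2].round(1).tolist())
E
```

```text
0 [[503.5, 70.3], [526.7, 70.4]]
5 [[499.8, 64.0], [522.8, 64.0]]
10 [[496.1, 57.7], [519.0, 57.7]]
15 [[492.4, 51.4], [515.2, 51.4]]
20 [[488.8, 45.0], [511.3, 45.1]]
```

>>> drive_tool(
  steps=[
    {"slide": [0, 0.003, 0], "dr": [0, 0, 0], "fingers": 0.095},
    {"slide": [0, 0.006, 0], "dr": [0, 0, 0], "fingers": 0.095},
    {"slide": [0, 0.006, 0], "dr": [0, 0, 0], "fingers": 0.095},
  ],
)

```text
t: 3.97
eef_pos: [499.4, 98.4, -18.3]
tcp_rot: [-1.571, 0.001, -0.01]
ft_force: [0.3, 0.8, -0.7]
opening: 0.997
```

>>> drive_tool(
  steps=[
    {"slide": [0, 0.002, 0], "dr": [0, 0, 0], "fingers": 0.095},
    {"slide": [0, 0.004, 0], "dr": [0, 0, 0], "fingers": 0.095},
    {"slide": [0, 0.004, 0], "dr": [0, 0, 0], "fingers": 0.095},
  ],
)

```text
t: 4.22
eef_pos: [499.5, 98.4, -22.1]
tcp_rot: [-1.571, 0.0, -0.01]
ft_force: [0.2, -0.2, -0.1]
opening: 0.998
```

```bash
python3 plan.py 499.7 98.6 8 -0.01
python3 snap.py y6 - 190,150,250,220
```

```text
t 4.22 pos [499.5  98.4 -22.1] rot [-1.5707e+00  3.0000e-04 -9.8000e-03] open 94.9 F [ 0.2 -0.2 -0.1]
slide [  0.2 -30.1   0.2] dr_y 0.0002 rows 0.7217305359473252 0.001570915105880033 j6 -1.5
side [190, 150] scale 6 xoff 0
```

View pics/c_y6.png

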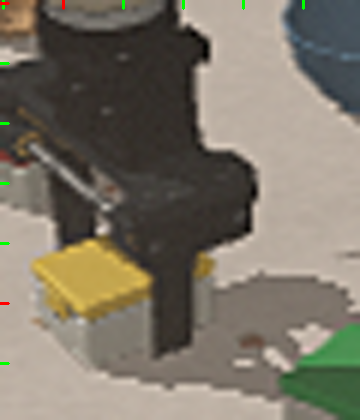

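>>> drive_tool(
  steps=[
    {"slide": [0, 0.0015, 0], "dr": [0, 0, 0], "fingers": 0.095},
    {"slide": [0, 0.003, 0], "dr": [0, 0, 0], "fingers": 0.095},
    {"slide": [0, 0.003, 0], "dr": [0, 0, 0], "fingers": 0.095},
  ],
)

```text
t: 4.52
eef_pos: [499.5, 98.4, -25.0]
tcp_rot: [-1.571, 0.0, -0.01]
ft_force: [-0.4, -0.6, -0.2]
opening: 0.999
```

>>> drive_tool(
  steps=[
    {"slide": [0, 0.001, 0], "dr": [0, 0, 0], "fingers": 0.095},
    {"slide": [0, 0.002, 0], "dr": [0, 0, 0], "fingers": 0.095},
    {"slide": [0, 0.002, 0], "dr": [0, 0, 0], "fingers": 0.095},
  ],
)

```text
t: 4.77
eef_pos: [499.5, 98.4, -27.0]
tcp_rot: [-1.571, 0.0, -0.01]
ft_force: [0.2, -0.1, 0.3]
opening: 0.999
```

>>> drive_tool(
  steps=[
    {"slide": [0, 0.001, 0], "dr": [0, 0, 0], "fingers": 0.095},
    {"slide": [0, 0.002, 0], "dr": [0, 0, 0], "fingers": 0.095},
    {"slide": [0, 0.002, 0], "dr": [0, 0, 0], "fingers": 0.095},
  ],
)

```text
t: 5.02
eef_pos: [499.5, 98.4, -29.0]
tcp_rot: [-1.571, 0.0, -0.01]
ft_force: [0.2, 0.6, -0.6]
opening: 0.997
```

```bash
python3 plan.py 499.7 98.6 8 -0.01
python3 snap.py y7 150,130,300,280 190,150,250,220
```

```text
t 5.02 pos [499.5  98.4 -29. ] rot [-1.5707e+00  1.0000e-04 -9.8000e-03] open 94.8 F [ 0.2  0.6 -0.6]
slide [  0.2 -37.    0.2] dr_y 0.0002 rows 0.8863021978738962 0.0013565161101745105 j6 -1.5
top [150, 130] scale 2 xoff 0
side [190, 150] scale 6 xoff 300
```

View pics/c_y7.png

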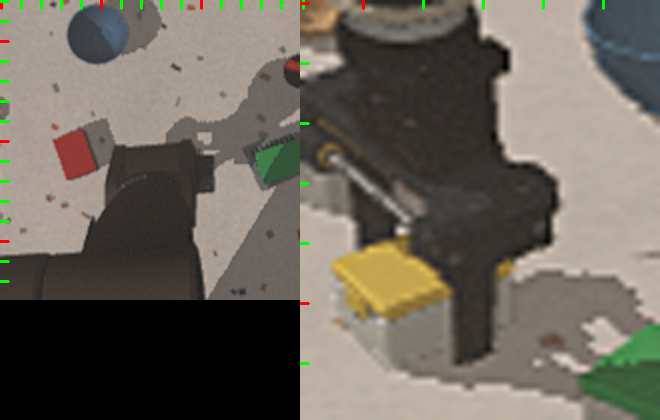

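>>> drive_tool(
  steps=[
    {"slide": [0, -0.001, 0], "dr": [0, 0, 0], "fingers": 0.05},
    {"slide": [0, -0.001, 0], "dr": [0, 0, 0], "fingers": 0.05},
    {"slide": [0, -0.001, 0], "dr": [0, 0, 0], "fingers": 0.05},
    {"slide": [0, -0.001, 0], "dr": [0, 0, 0], "fingers": 0.05},
    {"slide": [0, -0.001, 0], "dr": [0, 0, 0], "fingers": 0.05},
  ],
)

```text
t: 5.53
eef_pos: [499.6, 98.4, -27.8]
tcp_rot: [-1.571, -0.0, -0.01]
ft_force: [-0.6, -0.0, -0.8]
opening: 0.706
```

>>> drive_tool(
  steps=[
    {"slide": [0, 0, 0], "dr": [0, 0, 0], "fingers": 0.04},
    {"slide": [0, 0, 0], "dr": [0, 0, 0], "fingers": 0.04},
    {"slide": [0, 0, 0], "dr": [0, 0, 0], "fingers": 0.04},
  ],
)

```text
t: 5.78
eef_pos: [499.6, 98.4, -27.8]
tcp_rot: [-1.571, -0.0, -0.01]
ft_force: [0.2, 0.9, 0.6]
opening: 0.649
```

>>> drive_tool(
  steps=[
    {"slide": [0, -0.01, 0], "dr": [0, 0, 0], "fingers": 0.04},
    {"slide": [0, -0.03, 0], "dr": [0, 0, 0], "fingers": 0.04},
    {"slide": [0, -0.055, 0], "dr": [0, 0, 0], "fingers": 0.04},
    {"slide": [0, -0.075, 0], "dr": [0, 0, 0], "fingers": 0.04},
    {"slide": [0, -0.085, 0], "dr": [0, 0, 0], "fingers": 0.04},
  ],
)

```text
t: 6.2
eef_pos: [500.1, 98.5, 59.8]
tcp_rot: [-1.571, -0.002, -0.01]
ft_force: [0.5, 0.2, -3.1]
opening: 0.654
```

```bash
python3 plan.py 542.1 274.8 57 0.359
```

```text
t 6.2 pos [500.1  98.5  59.8] rot [-1.5705 -0.0025 -0.0098] open 62.2 F [ 0.5  0.2 -3.1]
slide [ 40.2   2.8 176.7] dr_y -0.3688 rows 4.347237072559741 2.9500509370964956 j6 -1.5
```

>>> drive_tool(
  steps=[
    {"slide": [0.003, 0, 0.013], "dr": [0, -0.03, 0], "fingers": 0.04},
    {"slide": [0.01, 0, 0.043], "dr": [0, -0.1, 0], "fingers": 0.04},
    {"slide": [0.018, 0, 0.08], "dr": [0, -0.18, 0], "fingers": 0.04},
    {"slide": [0.026, 0, 0.116], "dr": [0, -0.26, 0], "fingers": 0.04},
    {"slide": [0.034, 0, 0.15], "dr": [0, -0.33, 0], "fingers": 0.04},
  ],
)

```text
t: 6.62
eef_pos: [534.7, 250.4, 56.3]
tcp_rot: [-1.571, 0.001, 0.325]
ft_force: [1.2, -0.7, -3.6]
opening: 0.652
```

```bash
python3 plan.py 542.1 274.8 57 0.359
```

```text
t 6.62 pos [534.7 250.4  56.3] rot [-1.5706e+00  1.2000e-03  3.2530e-01] open 62.0 F [ 1.2 -0.7 -3.6]
slide [14.8 -0.7 20.7] dr_y -0.0337 rows 0.6107811596132221 0.26953435950127513 j6 -1.57
```

>>> drive_tool(
  steps=[
    {"slide": [0.008, 0, 0.012], "dr": [0, -0.02, 0], "fingers": 0.04},
    {"slide": [0.0145, 0, 0.0205], "dr": [0, -0.036, 0], "fingers": 0.04},
    {"slide": [0.0145, 0, 0.0205], "dr": [0, -0.036, 0], "fingers": 0.04},
    {"slide": [0.0145, 0, 0.0205], "dr": [0, -0.036, 0], "fingers": 0.04},
  ],
)

```text
t: 6.95
eef_pos: [541.8, 271.6, 56.5]
tcp_rot: [-1.571, 0.002, 0.356]
ft_force: [0.2, -0.2, -3.9]
opening: 0.652
```

```bash
python3 plan.py 542.1 274.8 15.5 0.359; python3 snap.py r1 150,160,230,240 165,120,225,200
```

```text
t 6.95 pos [541.8 271.6  56.5] rot [-1.5709e+00  1.5000e-03  3.5590e-01] open 62.0 F [ 0.2 -0.2 -3.9]
slide [ 1.4 41.   2.9] dr_y -0.0031 rows 0.985532773457019 0.0248126832979203 j6 -1.57
top [150, 160] scale 5 xoff 0
side [165, 120] scale 6 xoff 400
```

View pics/c_r1.png

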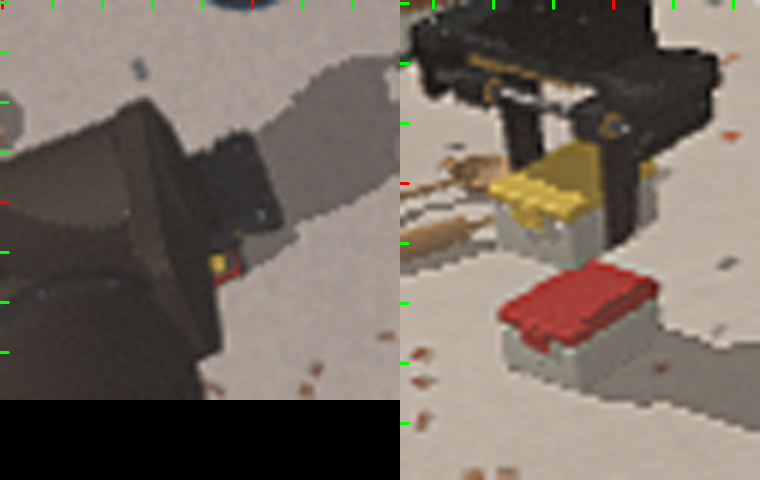

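```bash
python3 - <<'E'
from fit import *
f=lambda L:c2p(np.array(L)-[400,0],165,120,6)
Y=onz('side',f([(490,187),(585,215)]),126.3);R=onz('side',f([(498,315),(580,345)]),42)
print(Y.round(1),R.round(1),(Y-R)[:,:2].round(1))
b=cv2.imread('pics/side_r1.png'); crop(b,175,135,215,190,14,'pics/x1.png')
E
```

```text
[[493.3 280.1 126.3]
 [520.1 215.9 126.3]] [[489.1 279.5  42. ]
 [510.9 218.6  42. ]] [[ 4.2  0.6]
 [ 9.2 -2.8]]
```

View pics/x1.png

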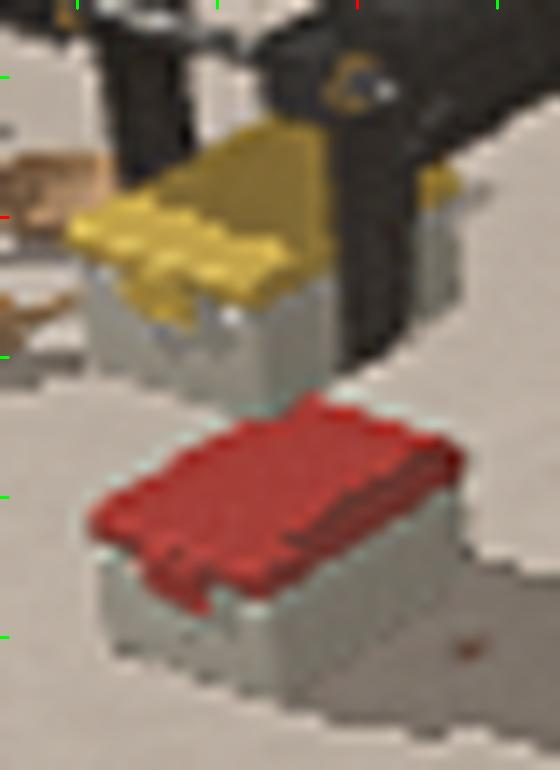

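```bash
python3 - <<'E'
from fit import *
f=lambda L:c2p(np.array(L),175,135,14)
Y=onz('side',f([(68,240),(245,308),(460,190)]),36+84.3);R=onz('side',f([(90,530),(265,600),(463,482)]),36)
d=(Y-R)[:,:2];print(d.round(1),d.mean(0))
E
```

```text
[[ 1.8 -2. ]
 [ 0.6 -2.5]
 [ 4.7 -0.4]] [ 2.38057121 -1.63600348]
```

>>> drive_tool(
  steps=[
    {"slide": [0.0003, 0.01, 0.0012], "dr": [0, -0.003, 0], "fingers": 0.04},
    {"slide": [0.0003, 0.02, 0.0025], "dr": [0, -0.003, 0], "fingers": 0.04},
    {"slide": [0.0003, 0.03, 0.0025], "dr": [0, -0.003, 0], "fingers": 0.04},
    {"slide": [0.0003, 0.039, 0.0025], "dr": [0, -0.003, 0], "fingers": 0.04},
    {"slide": [0.0003, 0.039, 0.0025], "dr": [0, -0.003, 0], "fingers": 0.04},
  ],
)

```text
t: 7.47
eef_pos: [540.7, 273.9, 15.7]
tcp_rot: [-1.571, 0.003, 0.359]
ft_force: [-0.8, -0.9, -2.7]
opening: 0.649
```

>>> drive_tool(
  steps=[
    {"slide": [0, 0.001, 0], "dr": [0, 0, 0], "fingers": 0.04},
    {"slide": [0, 0.002, 0], "dr": [0, 0, 0], "fingers": 0.04},
    {"slide": [0, 0.002, 0], "dr": [0, 0, 0], "fingers": 0.04},
  ],
)

```text
t: 7.72
eef_pos: [541.9, 274.6, 16.3]
tcp_rot: [-1.571, -0.0, 0.359]
ft_force: [0.2, 0.5, -2.5]
opening: 0.65
```

```bash
python3 plan.py 541.2 274 14.2 0.359
```

```text
t 7.72 pos [541.9 274.6  16.3] rot [-1.5707e+00 -4.0000e-04  3.5920e-01] open 61.8 F [ 0.2  0.5 -2.5]
slide [-0.9  2.1 -0.3] dr_y 0.0002 rows 0.055874156766187684 0.0018243661308900982 j6 -1.57
```

>>> drive_tool(
  steps=[
    {"slide": [-0.0004, 0.001, 0], "dr": [0, 0, 0], "fingers": 0.04},
    {"slide": [-0.0004, 0.002, 0], "dr": [0, 0, 0], "fingers": 0.04},
    {"slide": [-0.0004, 0.002, 0], "dr": [0, 0, 0], "fingers": 0.04},
  ],
)

```text
t: 7.97
eef_pos: [541.4, 274.4, 14.3]
tcp_rot: [-1.571, -0.0, 0.359]
ft_force: [0.3, 0.7, -2.9]
opening: 0.653
```

>>> drive_tool(
  steps=[
    {"slide": [0, 0.0005, 0], "dr": [0, 0, 0], "fingers": 0.04},
    {"slide": [0, 0.001, 0], "dr": [0, 0, 0], "fingers": 0.04},
    {"slide": [0, 0.001, 0], "dr": [0, 0, 0], "fingers": 0.04},
  ],
)

```text
t: 8.22
eef_pos: [541.5, 274.4, 14.2]
tcp_rot: [-1.571, -0.001, 0.359]
ft_force: [-2.4, -0.6, 7.5]
opening: 0.648
```

Contact (+7.5 N) at exactly the expected height. Release and rise.

>>> drive_tool(
  steps=[
    {"slide": [0, 0, 0], "dr": [0, 0, 0], "fingers": 0.07},
    {"slide": [0, 0, 0], "dr": [0, 0, 0], "fingers": 0.095},
    {"slide": [0, 0, 0], "dr": [0, 0, 0], "fingers": 0.095},
    {"slide": [0, 0, 0], "dr": [0, 0, 0], "fingers": 0.095},
    {"slide": [0, 0, 0], "dr": [0, 0, 0], "fingers": 0.095},
  ],
)

```text
t: 8.63
eef_pos: [541.5, 274.4, 13.2]
tcp_rot: [-1.571, -0.0, 0.359]
ft_force: [-0.2, 0.4, -0.4]
opening: 0.942
```

>>> drive_tool(
  steps=[
    {"slide": [0, -0.01, 0], "dr": [0, 0, 0], "fingers": 0.095},
    {"slide": [0, -0.03, 0], "dr": [0, 0, 0], "fingers": 0.095},
    {"slide": [0, -0.06, 0], "dr": [0, 0, 0], "fingers": 0.095},
    {"slide": [0, -0.09, 0], "dr": [0, 0, 0], "fingers": 0.095},
    {"slide": [0, -0.115, 0], "dr": [0, 0, 0], "fingers": 0.095},
  ],
)

```text
t: 9.05
eef_pos: [541.6, 274.5, 130.9]
tcp_rot: [-1.571, -0.001, 0.359]
ft_force: [-0.0, 0.6, -0.8]
opening: 0.998
```

```bash
python3 plan.py 520.2 -115.6 130 -1.257; python3 snap.py r2 - 165,120,225,200
```

```text
t 9.05 pos [541.6 274.5 130.9] rot [-1.5707e+00 -1.4000e-03  3.5920e-01] open 94.9 F [-0.   0.6 -0.8]
slide [-157.2    0.9 -357.7] dr_y 1.6162 rows 9.36876014714209 12.929813144251918 j6 -1.57
side [165, 120] scale 6 xoff 0
```

View pics/c_r2.png

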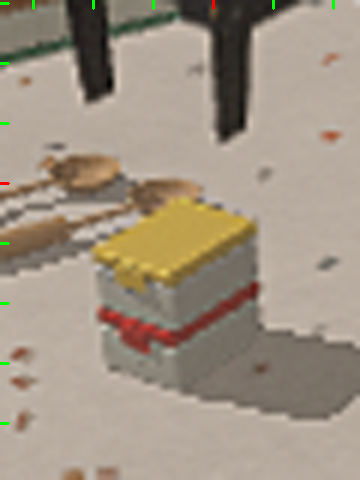

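>>> drive_tool(
  steps=[
    {"slide": [-0.011, 0, -0.025], "dr": [0, 0.1, 0], "fingers": 0.095},
    {"slide": [-0.025, 0, -0.055], "dr": [0, 0.22, 0], "fingers": 0.095},
    {"slide": [-0.038, 0, -0.085], "dr": [0, 0.34, 0], "fingers": 0.095},
    {"slide": [-0.051, 0, -0.115], "dr": [0, 0.46, 0], "fingers": 0.095},
    {"slide": [-0.064, 0, -0.145], "dr": [0, 0.58, 0], "fingers": 0.095},
  ],
)

```text
t: 9.52
eef_pos: [532.1, 114.8, 128.8]
tcp_rot: [-1.571, -0.001, -0.226]
ft_force: [0.8, 0.3, -0.7]
opening: 1.0
```

```bash
python3 plan.py 520.2 -115.6 110 -1.257
```

```text
t 9.52 pos [532.1 114.8 128.8] rot [-1.5705e+00 -5.0000e-04 -2.2630e-01] open 95.1 F [ 0.8  0.3 -0.7]
slide [  40.1   18.8 -227.2] dr_y 1.0307 rows 5.551793830065076 8.24580217166626 j6 -1.25
```

>>> drive_tool(
  steps=[
    {"slide": [0.005, 0, -0.03], "dr": [0, 0.12, 0], "fingers": 0.095},
    {"slide": [0.01, 0, -0.06], "dr": [0, 0.24, 0], "fingers": 0.095},
    {"slide": [0.017, 0, -0.095], "dr": [0, 0.36, 0], "fingers": 0.095},
    {"slide": [0.023, 0, -0.13], "dr": [0, 0.48, 0], "fingers": 0.095},
    {"slide": [0.03, 0, -0.165], "dr": [0, 0.6, 0], "fingers": 0.095},
  ],
)

```text
t: 9.93
eef_pos: [525.2, -53.0, 128.8]
tcp_rot: [-1.57, -0.0, -0.826]
ft_force: [0.6, -0.1, 0.1]
opening: 0.997
```

```bash
python3 plan.py 520.2 -115.6 110 -1.257
```

```text
t 9.93 pos [525.2 -53.  128.8] rot [-1.5704e+00 -4.0000e-04 -8.2650e-01] open 94.8 F [ 0.6 -0.1  0.1]
slide [ 42.7  18.8 -46.1] dr_y 0.4305 rows 1.5723630349411344 3.444182054870158 j6 -0.97
```

>>> drive_tool(
  steps=[
    {"slide": [0.011, 0, -0.012], "dr": [0, 0.12, 0], "fingers": 0.095},
    {"slide": [0.022, 0.005, -0.024], "dr": [0, 0.24, 0], "fingers": 0.095},
    {"slide": [0.033, 0.01, -0.036], "dr": [0, 0.36, 0], "fingers": 0.095},
    {"slide": [0.043, 0.019, -0.046], "dr": [0, 0.43, 0], "fingers": 0.095},
    {"slide": [0.043, 0.019, -0.046], "dr": [0, 0.43, 0], "fingers": 0.095},
  ],
)

```text
t: 10.35
eef_pos: [520.8, -116.1, 108.5]
tcp_rot: [-1.572, 0.0, -1.256]
ft_force: [-0.4, -0.3, -0.5]
opening: 0.997
```

>>> drive_tool(
  steps=[
    {"slide": [0, 0, 0], "dr": [0, 0, 0], "fingers": 0.095},
    {"slide": [0, 0, 0], "dr": [0, 0, 0], "fingers": 0.095},
  ],
)

```text
t: 10.52
eef_pos: [521.3, -113.8, 109.6]
tcp_rot: [-1.57, 0.0, -1.249]
ft_force: [-0.1, -0.3, -0.4]
opening: 0.997
```

```bash
python3 plan.py 520.2 -115.6 9 -1.257;python3 snap.py g1 150,160,230,240 215,150,315,260; python3 -c "
from h import *
b=cv2.imread('pics/side_g1.png');crop(b,215,150,315,260,5,'pics/x1.png')
b=cv2.imread('pics/top_g1.png');crop(b,170,185,210,225,15,'pics/x2.png')"
```

```text
t 10.52 pos [ 521.3 -113.8  109.6] rot [-1.5705  0.     -1.2488] open 94.8 F [-0.1 -0.3 -0.4]
slide [  1.3 100.6  -1.6] dr_y 0.0082 rows 2.4140718438864863 0.06555305805736822 j6 -0.66
top [150, 160] scale 5 xoff 0
side [215, 150] scale 4 xoff 400
```

View pics/x1.png

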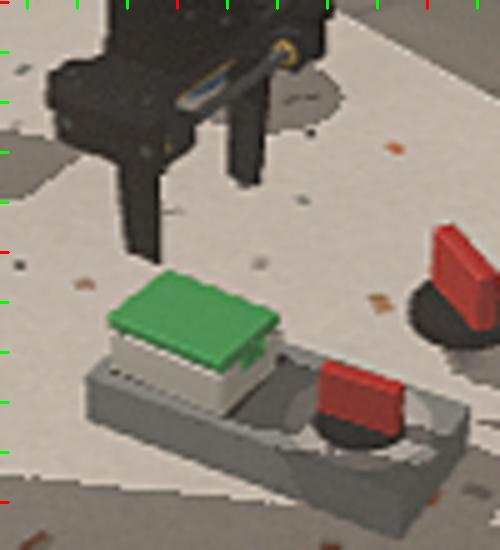

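View pics/x2.png

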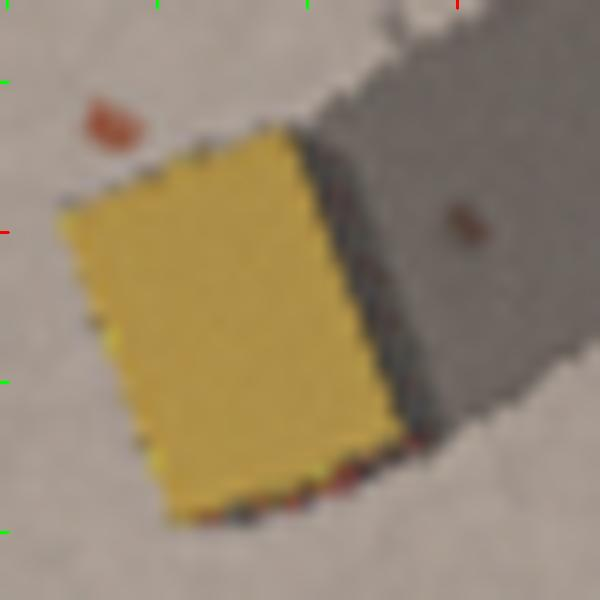

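```bash
python3 - <<'E'
from fit import *
t=c2p([(60,212),(285,128),(402,438),(172,525)],170,185,15)
print('stack',fitrect(84,t,t,.359,use=('top',)))
g=c2p([(108,320),(172,270),(280,320),(220,367)],215,150,5)
print('green side',fitrect(76,onz('top',[[289,209]],0) if 0 else proj('top',[[520,-116,76]]),g,-1.257,use=('side',)))
# vent from side: box top outer corners, wing
print('box top',onz('side',c2p([(87,378),(400,493),(470,405)],215,150,5),34).round(1).tolist())
print('wing top edge',onz('side',c2p([(322,364),(403,385)],215,150,5),67).round(1).tolist())
E
```

```text
stack (array([5.41667611e+02, 2.74388424e+02, 3.51783835e-01]), np.float64(0.2744223076438187))
green side (array([ 517.74489381, -120.66784213,   -1.29545792]), np.float64(0.4483976960166169))
box top [[465.0, -84.4, 34.0], [544.8, -273.5, 34.0], [630.2, -239.5, 34.0]]
wing top edge [[557.0, -190.4, 67.0], [581.0, -232.9, 67.0]]
```

>>> drive_tool(
  steps=[
    {"slide": [0.001, 0.03, -0.001], "dr": [0, 0.006, 0], "fingers": 0.095},
    {"slide": [0.001, 0.06, -0.0015], "dr": [0, 0.006, 0], "fingers": 0.095},
    {"slide": [0.001, 0.08, -0.0015], "dr": [0, 0.006, 0], "fingers": 0.095},
    {"slide": [0.001, 0.09, -0.0015], "dr": [0, 0.006, 0], "fingers": 0.095},
    {"slide": [0.001, 0.09, -0.0015], "dr": [0, 0.006, 0], "fingers": 0.095},
  ],
)

```text
t: 11.03
eef_pos: [519.5, -114.9, 17.8]
tcp_rot: [-1.573, 0.002, -1.255]
ft_force: [0.1, 0.9, -0.4]
opening: 1.0
```

>>> drive_tool(
  steps=[
    {"slide": [0, 0.005, 0], "dr": [0, 0, 0], "fingers": 0.095},
    {"slide": [0, 0.01, 0], "dr": [0, 0, 0], "fingers": 0.095},
    {"slide": [0, 0.01, 0], "dr": [0, 0, 0], "fingers": 0.095},
  ],
)

```text
t: 11.28
eef_pos: [520.4, -115.6, 9.4]
tcp_rot: [-1.57, -0.0, -1.256]
ft_force: [-0.1, 0.7, -0.5]
opening: 0.998
```

```bash
python3 plan.py 520.2 -115.6 9 -1.257;python3 snap.py g2 - 215,150,315,260
```

```text
t 11.28 pos [ 520.4 -115.6    9.4] rot [-1.5702e+00 -3.0000e-04 -1.2565e+00] open 94.9 F [-0.1  0.7 -0.5]
slide [-0.1  0.4 -0.2] dr_y 0.0005 rows 0.010156336324285217 0.004055096007213876 j6 -0.66
side [215, 150] scale 4 xoff 0
```

View pics/c_g2.png

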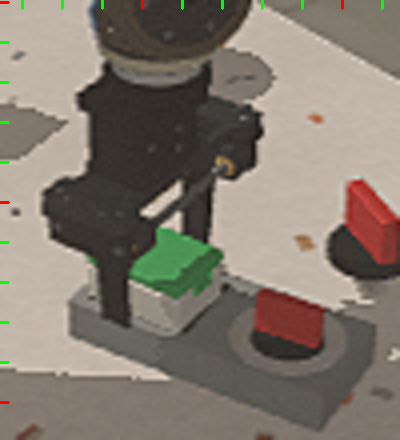

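Fingers straddle the green tier just above the box top (tip ~(115,325)). Close.

>>> drive_tool(
  steps=[
    {"slide": [0, 0, 0], "dr": [0, 0, 0], "fingers": 0.04},
    {"slide": [0, 0, 0], "dr": [0, 0, 0], "fingers": 0.04},
    {"slide": [0, 0, 0], "dr": [0, 0, 0], "fingers": 0.04},
    {"slide": [0, 0, 0], "dr": [0, 0, 0], "fingers": 0.04},
    {"slide": [0, 0, 0], "dr": [0, 0, 0], "fingers": 0.04},
  ],
)

```text
t: 11.75
eef_pos: [520.2, -115.7, 9.4]
tcp_rot: [-1.571, -0.0, -1.257]
ft_force: [0.6, -0.2, 0.2]
opening: 0.703
```

>>> drive_tool(
  steps=[
    {"slide": [0, 0, 0], "dr": [0, 0, 0], "fingers": 0.04},
    {"slide": [0, 0, 0], "dr": [0, 0, 0], "fingers": 0.04},
    {"slide": [0, 0, 0], "dr": [0, 0, 0], "fingers": 0.04},
  ],
)

```text
t: 12.0
eef_pos: [520.2, -115.7, 9.3]
tcp_rot: [-1.571, -0.0, -1.257]
ft_force: [-0.5, -0.2, 1.9]
opening: 0.648
```

>>> drive_tool(
  steps=[
    {"slide": [0, -0.01, 0], "dr": [0, 0, 0], "fingers": 0.04},
    {"slide": [0, -0.03, 0], "dr": [0, 0, 0], "fingers": 0.04},
    {"slide": [0, -0.06, 0], "dr": [0, 0, 0], "fingers": 0.04},
    {"slide": [0, -0.09, 0], "dr": [0, 0, 0], "fingers": 0.04},
    {"slide": [0, -0.11, 0], "dr": [0, 0, 0], "fingers": 0.04},
  ],
)

```text
t: 12.42
eef_pos: [520.3, -115.7, 122.0]
tcp_rot: [-1.57, -0.001, -1.257]
ft_force: [0.9, -0.7, -2.8]
opening: 0.65
```

```bash
python3 plan.py 541.6 274.4 120 -2.785
```

```text
t 12.42 pos [ 520.3 -115.7  122. ] rot [-1.5695e+00 -9.0000e-04 -1.2567e+00] open 61.8 F [ 0.9 -0.7 -2.8]
slide [-364.5    2.   140.7] dr_y 1.5283 rows 9.369069570537901 12.226096952207202 j6 -0.66
```

>>> drive_tool(
  steps=[
    {"slide": [-0.015, 0, 0.006], "dr": [0, 0.06, 0], "fingers": 0.04},
    {"slide": [-0.042, 0, 0.016], "dr": [0, 0.17, 0], "fingers": 0.04},
    {"slide": [-0.072, 0, 0.028], "dr": [0, 0.29, 0], "fingers": 0.04},
    {"slide": [-0.102, 0, 0.039], "dr": [0, 0.41, 0], "fingers": 0.04},
    {"slide": [-0.13, 0, 0.05], "dr": [0, 0.53, 0], "fingers": 0.04},
  ],
)

```text
t: 12.83
eef_pos: [527.0, 24.9, 119.7]
tcp_rot: [-1.571, 0.0, -1.793]
ft_force: [0.4, -0.5, -2.4]
opening: 0.652
```

```bash
python3 plan.py 541.6 274.4 120 -2.785
```

```text
t 12.83 pos [527.   24.9 119.7] rot [-1.5710e+00  1.0000e-04 -1.7931e+00] open 62.0 F [ 0.4 -0.5 -2.4]
slide [-246.5   -0.3  -40.8] dr_y 0.9919 rows 5.992777134967518 7.935470141344602 j6 0.14
```

>>> drive_tool(
  steps=[
    {"slide": [-0.03, 0, -0.005], "dr": [0, 0.12, 0], "fingers": 0.04},
    {"slide": [-0.06, 0, -0.01], "dr": [0, 0.24, 0], "fingers": 0.04},
    {"slide": [-0.09, 0, -0.015], "dr": [0, 0.36, 0], "fingers": 0.04},
    {"slide": [-0.12, 0, -0.02], "dr": [0, 0.48, 0], "fingers": 0.04},
    {"slide": [-0.15, 0, -0.025], "dr": [0, 0.6, 0], "fingers": 0.04},
  ],
)

```text
t: 13.25
eef_pos: [534.8, 176.8, 119.7]
tcp_rot: [-1.571, -0.0, -2.393]
ft_force: [0.5, -0.6, -3.0]
opening: 0.651
```

```bash
python3 plan.py 541.6 274.4 120 -2.785
```

```text
t 13.25 pos [534.8 176.8 119.7] rot [-1.5710e+00 -3.0000e-04 -2.3927e+00] open 61.9 F [ 0.5 -0.6 -3. ]
slide [-71.4  -0.3 -66.9] dr_y 0.3923 rows 2.3463179128093508 3.1385537696340826 j6 1.02
```

>>> drive_tool(
  steps=[
    {"slide": [-0.025, 0, -0.023], "dr": [0, 0.12, 0], "fingers": 0.04},
    {"slide": [-0.046, 0, -0.043], "dr": [0, 0.23, 0], "fingers": 0.04},
    {"slide": [-0.062, 0.005, -0.058], "dr": [0, 0.33, 0], "fingers": 0.04},
    {"slide": [-0.071, 0.01, -0.067], "dr": [0, 0.388, 0], "fingers": 0.04},
    {"slide": [-0.071, 0.02, -0.067], "dr": [0, 0.388, 0], "fingers": 0.04},
  ],
)

```text
t: 13.67
eef_pos: [541.1, 275.2, 99.9]
tcp_rot: [-1.571, 0.002, -2.775]
ft_force: [0.3, 0.0, -2.3]
opening: 0.653
```

>>> drive_tool(
  steps=[
    {"slide": [0, 0.005, 0], "dr": [0, 0, 0], "fingers": 0.04},
    {"slide": [0, 0.005, 0], "dr": [0, 0, 0], "fingers": 0.04},
    {"slide": [0, 0.005, 0], "dr": [0, 0, 0], "fingers": 0.04},
  ],
)

```text
t: 13.92
eef_pos: [541.0, 271.7, 94.1]
tcp_rot: [-1.571, -0.001, -2.774]
ft_force: [-0.0, -0.2, -2.2]
opening: 0.651
```

```bash
python3 plan.py 541.6 274.4 59.3 -2.785;python3 snap.py h1 - 165,90,235,200;python3 -c "
from h import *
b=cv2.imread('pics/side_h1.png');crop(b,170,115,220,185,8,'pics/x1.png')"
```

```text
t 13.92 pos [541.  271.7  94.1] rot [-1.5708e+00 -1.0000e-03 -2.7745e+00] open 61.9 F [-0.  -0.2 -2.2]
slide [-1.5 34.8 -2.3] dr_y 0.0105 rows 0.8360808603335105 0.08422981597303547 j6 1.56
side [165, 90] scale 5 xoff 0
```

View pics/x1.png

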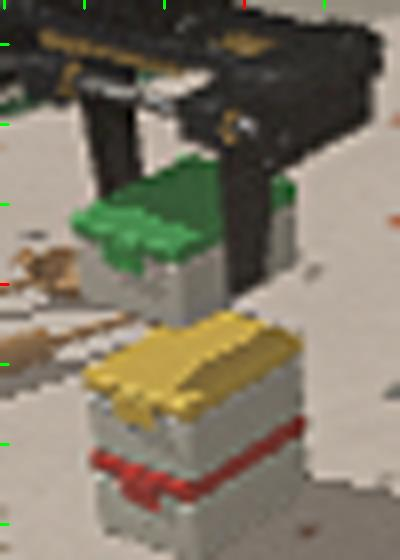

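```bash
python3 - <<'E'
from fit import *
f=lambda L:c2p(np.array(L),170,115,8)
Y=onz('side',f([(72,228),(177,263),(295,203)]),36+118.8);R=onz('side',f([(86,386),(188,420),(302,354)]),78)
d=(Y-R)[:,:2];print(d.round(1),d.mean(0))
E
```

```text
[[ 1.9  0.7]
 [ 0.6 -2. ]
 [-0.5 -3.8]] [ 0.67347268 -1.68643152]
```

>>> drive_tool(
  steps=[
    {"slide": [-0.0013, 0.005, -0.0022], "dr": [0, 0.01, 0], "fingers": 0.04},
    {"slide": [-0.0013, 0.015, -0.0022], "dr": [0, 0.01, 0], "fingers": 0.04},
    {"slide": [-0.0013, 0.025, -0.0022], "dr": [0, 0.01, 0], "fingers": 0.04},
    {"slide": [-0.0013, 0.03, -0.0022], "dr": [0, 0.01, 0], "fingers": 0.04},
    {"slide": [-0.0013, 0.03, -0.0022], "dr": [0, 0.01, 0], "fingers": 0.04},
  ],
)

```text
t: 14.38
eef_pos: [540.7, 274.8, 62.4]
tcp_rot: [-1.571, -0.003, -2.785]
ft_force: [0.0, -0.1, -3.6]
opening: 0.651
```

>>> drive_tool(
  steps=[
    {"slide": [0, 0.0015, 0], "dr": [0, 0, 0], "fingers": 0.04},
    {"slide": [0, 0.003, 0], "dr": [0, 0, 0], "fingers": 0.04},
    {"slide": [0, 0.003, 0], "dr": [0, 0, 0], "fingers": 0.04},
  ],
)

```text
t: 14.63
eef_pos: [541.6, 275.3, 61.2]
tcp_rot: [-1.571, 0.0, -2.785]
ft_force: [-0.8, 0.3, -2.8]
opening: 0.646
```

```bash
python3 plan.py 541.5 274.3 59.3 -2.785
```

```text
t 14.63 pos [541.6 275.3  61.2] rot [-1.5709e+00  2.0000e-04 -2.7848e+00] open 61.5 F [-0.8  0.3 -2.8]
slide [0.4 1.9 0.9] dr_y 0.0002 rows 0.05053383889371803 0.0016633010897848521 j6 1.58
```

>>> drive_tool(
  steps=[
    {"slide": [0.0003, 0.001, 0.0008], "dr": [0, 0, 0], "fingers": 0.04},
    {"slide": [0.0003, 0.002, 0.0008], "dr": [0, 0, 0], "fingers": 0.04},
    {"slide": [0.0003, 0.002, 0.0008], "dr": [0, 0, 0], "fingers": 0.04},
  ],
)

```text
t: 14.88
eef_pos: [541.6, 274.4, 59.3]
tcp_rot: [-1.571, 0.0, -2.785]
ft_force: [-0.2, 0.1, -2.8]
opening: 0.651
```

>>> drive_tool(
  steps=[
    {"slide": [0, 0.0005, 0], "dr": [0, 0, 0], "fingers": 0.04},
    {"slide": [0, 0.0007, 0], "dr": [0, 0, 0], "fingers": 0.04},
    {"slide": [0, 0.0007, 0], "dr": [0, 0, 0], "fingers": 0.04},
  ],
)

```text
t: 15.13
eef_pos: [541.7, 274.4, 59.3]
tcp_rot: [-1.571, 0.001, -2.785]
ft_force: [-2.6, -0.9, 4.9]
opening: 0.651
```

Contact; release and rise.

>>> drive_tool(
  steps=[
    {"slide": [0, 0, 0], "dr": [0, 0, 0], "fingers": 0.07},
    {"slide": [0, 0, 0], "dr": [0, 0, 0], "fingers": 0.095},
    {"slide": [0, 0, 0], "dr": [0, 0, 0], "fingers": 0.095},
    {"slide": [0, 0, 0], "dr": [0, 0, 0], "fingers": 0.095},
    {"slide": [0, 0, 0], "dr": [0, 0, 0], "fingers": 0.095},
  ],
)

```text
t: 15.55
eef_pos: [541.5, 274.4, 58.5]
tcp_rot: [-1.571, 0.0, -2.785]
ft_force: [-0.0, 1.2, 0.1]
opening: 0.947
```

>>> drive_tool(
  steps=[
    {"slide": [0, -0.01, 0], "dr": [0, 0, 0], "fingers": 0.095},
    {"slide": [0, -0.03, 0], "dr": [0, 0, 0], "fingers": 0.095},
    {"slide": [0, -0.06, 0], "dr": [0, 0, 0], "fingers": 0.095},
    {"slide": [0, -0.085, 0], "dr": [0, 0, 0], "fingers": 0.095},
    {"slide": [0, -0.1, 0], "dr": [0, 0, 0], "fingers": 0.095},
  ],
)

```text
t: 15.97
eef_pos: [542.2, 274.7, 162.1]
tcp_rot: [-1.571, 0.003, -2.785]
ft_force: [0.2, -0.0, -0.7]
opening: 0.999
```

```bash
python3 plan.py 541.5 274.3 59.3 -2.785; python3 snap.py h2 275,175,345,225 225,190,325,260;python3 -c "
from h import *
b=cv2.imread('pics/side_h2.png');crop(b,170,115,220,185,6,'pics/x1.png')
crop(b,260,200,325,260,10,'pics/x3.png')
b=cv2.imread('pics/top_h2.png');crop(b,270,170,340,230,10,'pics/x2.png')"
```

```text
t 15.97 pos [542.2 274.7 162.1] rot [-1.5709  0.0035 -2.7848] open 95.0 F [ 0.2 -0.  -0.7]
slide [8.000e-01 1.028e+02 1.000e-01] dr_y 0.0002 rows 2.4645223627106354 0.0016458953564608692 j6 1.57
top [275, 175] scale 5 xoff 0
side [225, 190] scale 4 xoff 350
```

View pics/x1.png

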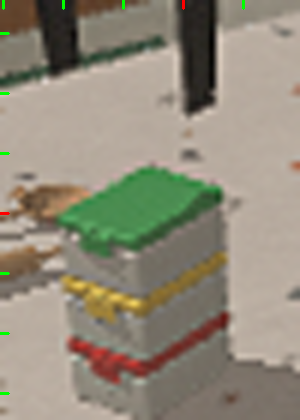

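View pics/x2.png

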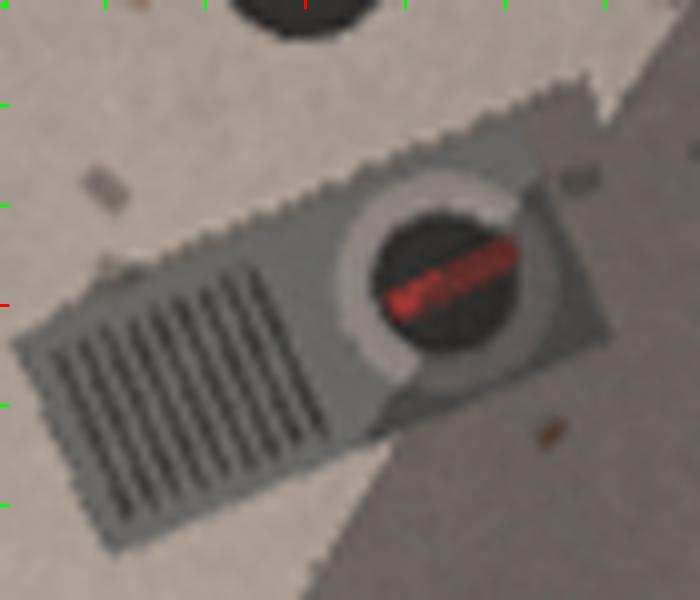

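View pics/x3.png

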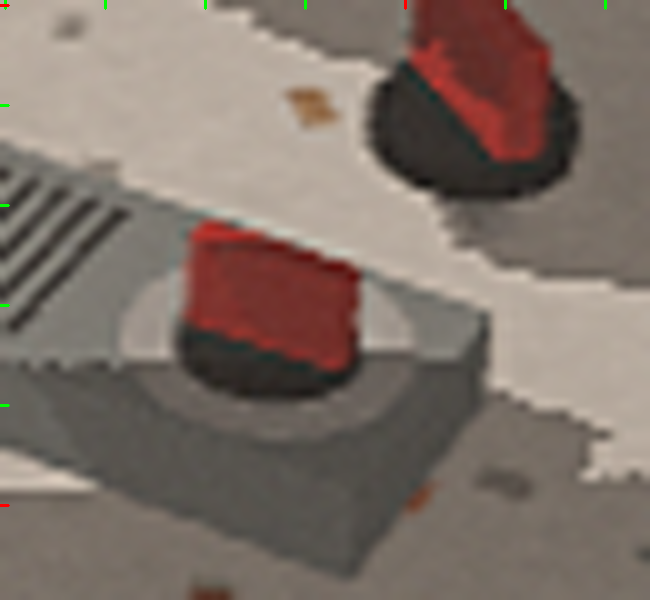

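```bash
python3 - <<'E'
from fit import *
f=lambda L:c2p(np.array(L),270,170,10)
v=f([(10,343),(585,75),(612,338),(115,553)])
W=onz('top',v,34);print('edges',[np.linalg.norm(W[i]-W[i-1]).round(1) for i in range(4)])
vx,r=fitrect(34,v,v,np.radians(115),L=210,W=92,use=('top',));print('vent',vx,np.degrees(vx[2]),r)
c,s=np.cos(vx[2]),np.sin(vx[2]);print('port from box',vx[0]-55*c,vx[1]-55*s)
print('collar,disc',onz('top',f([(448,280),(446,280)]),35))
w=f([(385,293),(397,320),(508,235),(520,260)])
W=onz('top',w,67);print(W.round(1)); m=W[2:].mean(0)-W[:2].mean(0)
print('wing c',W.mean(0),'len',np.linalg.norm(m),'ang',np.degrees(np.arctan2(-m[1],-m[0])))
g=lambda L:c2p(np.array(L),260,200,10)
S=onz('side',g([(200,222),(355,265)]),67);m=S[0]-S[1];print('side wing',S.mean(0),np.linalg.norm(m),np.degrees(np.arctan2(m[1],m[0])))
S=onz('side',g([(190,325),(348,370)]),35);m=S[0]-S[1];print('side wing foot',S.mean(0),np.linalg.norm(m),np.degrees(np.arctan2(m[1],m[0])))
S=onz('side',g([(268,350)]),35);print('side collar',S)
E
```

```text
edges [np.float64(89.2), np.float64(244.1), np.float64(101.5), np.float64(206.8)]
vent [ 551.99903454 -166.46838582    1.95167348] 111.8226536059487 2.578080065685905
port from box 572.444454656926 -217.52702657973958
collar,disc [[ 569.14726902 -211.60917581   35.        ]
 [ 569.15994555 -210.8469058    35.        ]]
[[ 562.5 -183.5   67. ]
 [ 552.3 -187.6   67. ]
 [ 583.4 -230.    67. ]
 [ 574.  -234.1   67. ]]
wing c [ 568.05912116 -208.79088639   67.        ] len 51.14031283314143 ang 114.62735795608322
side wing [ 571.31683479 -209.84702279   67.        ] 47.248891399113674 117.98400226033655
side wing foot [ 565.87991131 -214.71005472   35.        ] 48.58301981718615 118.24229768959206
side collar [[ 564.98353209 -215.57720515   35.        ]]
```

>>> drive_tool(
  steps=[
    {"slide": [0.01, 0, 0.016], "dr": [0, -0.1, 0], "fingers": 0.095},
    {"slide": [0.022, 0, 0.035], "dr": [0, -0.22, 0], "fingers": 0.095},
    {"slide": [0.036, 0, 0.055], "dr": [0, -0.34, 0], "fingers": 0.095},
    {"slide": [0.054, 0, 0.08], "dr": [0, -0.46, 0], "fingers": 0.095},
    {"slide": [0.072, 0, 0.105], "dr": [0, -0.58, 0], "fingers": 0.095},
  ],
)

```text
t: 16.48
eef_pos: [509.7, 149.9, 157.6]
tcp_rot: [-1.572, -0.001, -2.198]
ft_force: [1.2, -0.6, 0.4]
opening: 0.998
```

```bash
python3 plan.py 568.7 -210 110 -1.126
```

```text
t 16.48 pos [509.7 149.9 157.6] rot [-1.5718e+00 -9.0000e-04 -2.1981e+00] open 94.9 F [ 1.2 -0.6  0.4]
slide [256.8  47.6 259. ] dr_y -1.0721 rows 8.81963110004998 8.576708526301985 j6 0.79
```

>>> drive_tool(
  steps=[
    {"slide": [0.028, 0, 0.028], "dr": [0, -0.12, 0], "fingers": 0.095},
    {"slide": [0.056, 0, 0.056], "dr": [0, -0.24, 0], "fingers": 0.095},
    {"slide": [0.084, 0, 0.084], "dr": [0, -0.36, 0], "fingers": 0.095},
    {"slide": [0.112, 0, 0.112], "dr": [0, -0.48, 0], "fingers": 0.095},
    {"slide": [0.14, 0, 0.14], "dr": [0, -0.6, 0], "fingers": 0.095},
  ],
)

```text
t: 16.9
eef_pos: [538.8, -36.9, 157.8]
tcp_rot: [-1.572, 0.0, -1.633]
ft_force: [1.3, 0.5, 0.2]
opening: 0.997
```

```bash
python3 plan.py 568.7 -210 110 -1.126
```

```text
t 16.9 pos [538.8 -36.9 157.8] rot [-1.5719e+00  3.0000e-04 -1.6333e+00] open 94.8 F [1.3 0.5 0.2]
slide [170.9  47.8  40.7] dr_y -0.5073 rows 4.366972303583368 4.0584913278782935 j6 -0.13
```

>>> drive_tool(
  steps=[
    {"slide": [0.035, 0.005, 0.009], "dr": [0, -0.12, 0], "fingers": 0.095},
    {"slide": [0.075, 0.015, 0.018], "dr": [0, -0.24, 0], "fingers": 0.095},
    {"slide": [0.115, 0.028, 0.028], "dr": [0, -0.36, 0], "fingers": 0.095},
    {"slide": [0.15, 0.04, 0.036], "dr": [0, -0.44, 0], "fingers": 0.095},
    {"slide": [0.168, 0.047, 0.04], "dr": [0, -0.475, 0], "fingers": 0.095},
  ],
)

```text
t: 17.32
eef_pos: [567.2, -209.2, 109.1]
tcp_rot: [-1.572, 0.001, -1.161]
ft_force: [0.3, 0.4, 0.5]
opening: 0.998
```

>>> drive_tool(
  steps=[
    {"slide": [0, 0, 0], "dr": [0, 0, 0], "fingers": 0.07},
    {"slide": [0, 0, 0], "dr": [0, 0, 0], "fingers": 0.06},
    {"slide": [0, 0, 0], "dr": [0, 0, 0], "fingers": 0.06},
    {"slide": [0, 0, 0], "dr": [0, 0, 0], "fingers": 0.06},
  ],
)

```text
t: 17.65
eef_pos: [567.7, -204.3, 111.8]
tcp_rot: [-1.571, 0.0, -1.163]
ft_force: [0.5, 0.1, 0.6]
opening: 0.774
```

```bash
python3 plan.py 568.7 -210 10 -1.126; python3 snap.py k1 160,170,220,230 250,180,320,260;python3 -c "
from h import *
b=cv2.imread('pics/top_k1.png');crop(b,165,180,215,230,12,'pics/x2.png')"
```

```text
t 17.65 pos [ 567.7 -204.3  111.8] rot [-1.5706e+00  1.0000e-04 -1.1635e+00] open 73.6 F [0.5 0.1 0.6]
slide [  5.6 101.8  -1.3] dr_y -0.0375 rows 2.44403166972991 0.29999559058077807 j6 -0.86
top [160, 170] scale 6 xoff 0
side [250, 180] scale 5 xoff 360
```

View pics/c_k1.png

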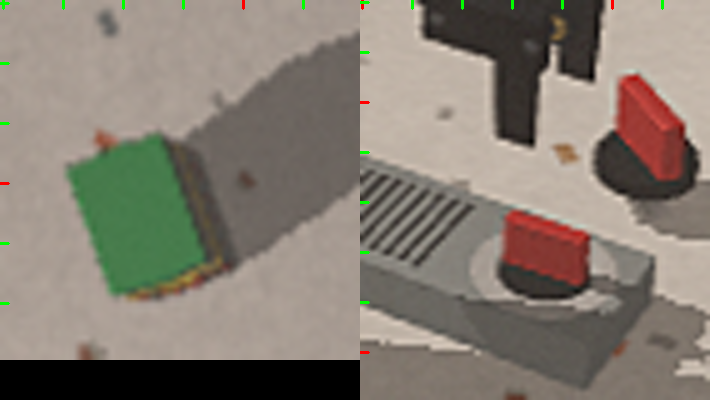

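View pics/x2.png

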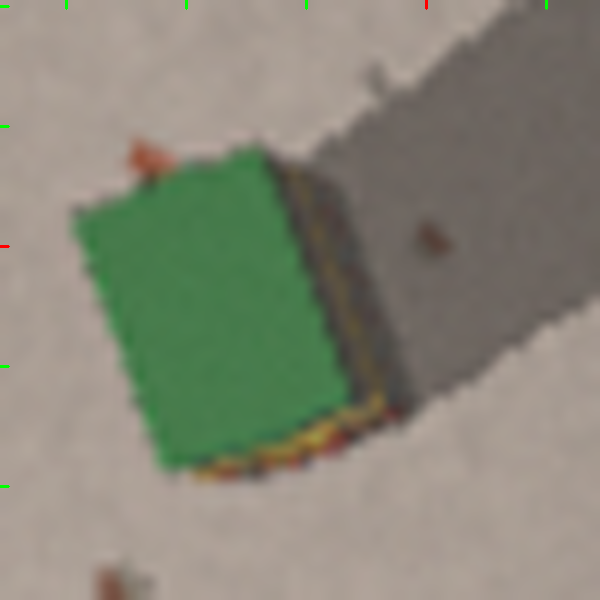

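```bash
python3 - <<'E'
from fit import *
t=c2p([(73,212),(262,146),(352,405),(168,468)],165,180,12)
print('green',fitrect(126,t,t,.359,use=('top',)))
E
```

```text
green (array([5.43523105e+02, 2.74218099e+02, 3.38190673e-01]), np.float64(0.4073273169977356))
```

>>> drive_tool(
  steps=[
    {"slide": [0.003, 0.02, -0.001], "dr": [0, -0.037, 0], "fingers": 0.06},
    {"slide": [0.0055, 0.04, -0.0013], "dr": [0, -0.037, 0], "fingers": 0.06},
    {"slide": [0.0055, 0.06, -0.0013], "dr": [0, -0.037, 0], "fingers": 0.06},
    {"slide": [0.0055, 0.06, -0.0013], "dr": [0, -0.037, 0], "fingers": 0.06},
    {"slide": [0.0055, 0.06, -0.0013], "dr": [0, -0.037, 0], "fingers": 0.06},
  ],
)

```text
t: 18.17
eef_pos: [568.5, -210.3, 51.4]
tcp_rot: [-1.572, 0.001, -1.126]
ft_force: [0.4, -0.4, 0.8]
opening: 0.629
```

```bash
python3 plan.py 568.7 -210 10 -1.126; python3 snap.py k2 - 250,180,320,260
```

```text
t 18.17 pos [ 568.5 -210.3   51.4] rot [-1.5715e+00  1.2000e-03 -1.1264e+00] open 59.8 F [ 0.4 -0.4  0.8]
slide [-0.2 41.4  0.3] dr_y -0.0004 rows 0.9933491013961686 0.0031004762145343534 j6 -0.91
side [250, 180] scale 5 xoff 0
```

View pics/c_k2.png

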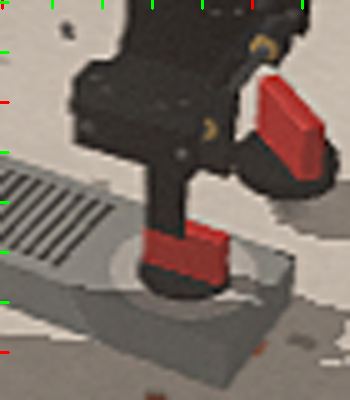

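```bash
python3 - <<'E'
from fit import *
s=env.state();p=s['eef_pos'];w=s['tcp_rot'][2]
X=np.array([np.cos(w),np.sin(w),0]);Z=np.array([-np.sin(w),np.cos(w),0])
zt=p[2]+31
f=lambda P:((proj('side',P)-[250,180]+.5)*5-.5).round(0).tolist()
for name,b in (('outer',-29.9-12),('inner',-29.9)):
  print(name,f([np.r_[p[:2],zt]+a*X+b*Z for a in (-10,10)]), 'top', f([np.r_[p[:2],zt+60]+a*X+b*Z for a in (-10,10)]))
print('wing pred at TCP', f([np.r_[p[:2],z]+a*X+b*Z for z in (67,35) for b in (-6,) for a in (-25,25)]))
E
```

```text
outer [[140.0, 235.0], [174.0, 246.0]] top [[144.0, 146.0], [179.0, 156.0]]
inner [[149.0, 224.0], [183.0, 234.0]] top [[154.0, 135.0], [188.0, 145.0]]
wing pred at TCP [[142.0, 217.0], [223.0, 242.0], [140.0, 261.0], [220.0, 286.0]]
```

>>> drive_tool(
  steps=[
    {"slide": [0, 0.012, 0], "dr": [0, 0, 0], "fingers": 0.06},
    {"slide": [0, 0.026, 0], "dr": [0, 0, 0], "fingers": 0.06},
    {"slide": [0, 0.036, 0], "dr": [0, 0, 0], "fingers": 0.06},
    {"slide": [0, 0.041, 0], "dr": [0, 0, 0], "fingers": 0.06},
    {"slide": [0, 0.041, 0], "dr": [0, 0, 0], "fingers": 0.06},
  ],
)

```text
t: 18.63
eef_pos: [568.3, -210.8, 9.5]
tcp_rot: [-1.572, 0.001, -1.127]
ft_force: [-0.7, 0.6, -0.0]
opening: 0.633
```

```bash
python3 plan.py 568.7 -210 10 -1.126; python3 snap.py k3 - 250,180,320,260
```

```text
t 18.63 pos [ 568.3 -210.8    9.5] rot [-1.5716e+00  1.2000e-03 -1.1270e+00] open 60.2 F [-0.7  0.6 -0. ]
slide [-0.6 -0.5  0.7] dr_y -0.001 rows 0.024127058633080595 0.008310174027052142 j6 -0.91
side [250, 180] scale 5 xoff 0
```

View pics/c_k3.png

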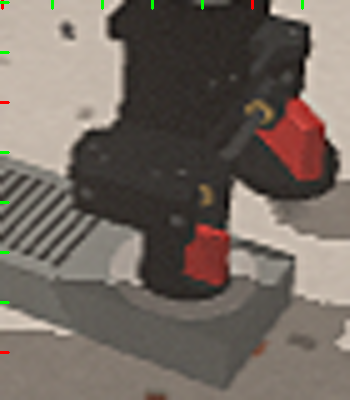

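>>> drive_tool(
  steps=[
    {"slide": [0, 0, 0], "dr": [0, 0, 0], "fingers": 0.0},
    {"slide": [0, 0, 0], "dr": [0, 0, 0], "fingers": 0.0},
    {"slide": [0, 0, 0], "dr": [0, 0, 0], "fingers": 0.0},
    {"slide": [0, 0, 0], "dr": [0, 0, 0], "fingers": 0.0},
    {"slide": [0, 0, 0], "dr": [0, 0, 0], "fingers": 0.0},
  ],
)

```text
t: 19.1
eef_pos: [568.8, -211.1, 10.8]
tcp_rot: [-1.57, -0.0, -1.127]
ft_force: [-0.1, 0.0, -0.5]
opening: 0.339
```

>>> drive_tool(
  steps=[
    {"slide": [0, 0, 0], "dr": [0, 0, 0], "fingers": 0.0},
    {"slide": [0, 0, 0], "dr": [0, 0, 0], "fingers": 0.0},
    {"slide": [0, 0, 0], "dr": [0, 0, 0], "fingers": 0.0},
    {"slide": [0, 0, 0], "dr": [0, 0, 0], "fingers": 0.0},
    {"slide": [0, 0, 0], "dr": [0, 0, 0], "fingers": 0.0},
  ],
)

```text
t: 19.52
eef_pos: [568.7, -211.1, 10.5]
tcp_rot: [-1.571, 0.0, -1.127]
ft_force: [-0.2, -0.6, -0.2]
opening: 0.125
```

```bash
python3 -c "
from h import *
s=env.state();print(s['ft_force'].round(1),s['moment'].round(2),s['opening']*95.1,s['eef_pos'],s['tcp_rot'])"
```

```text
[-0.2 -0.6 -0.2] [-0.1   0.13  0.01] 11.847221732339891 [ 568.68572165 -211.05978044   10.50298498] [-1.57075119e+00  4.89952946e-05 -1.12702809e+00]
```

>>> drive_tool(
  steps=[
    {"slide": [0, 0, 0], "dr": [0, -0.06, 0], "fingers": 0.0},
    {"slide": [0, 0, 0], "dr": [0, -0.12, 0], "fingers": 0.0},
    {"slide": [0, 0, 0], "dr": [0, -0.16, 0], "fingers": 0.0},
    {"slide": [0, 0, 0], "dr": [0, -0.16, 0], "fingers": 0.0},
  ],
)

```text
t: 19.85
eef_pos: [568.7, -211.0, 10.5]
tcp_rot: [-1.571, -0.0, -0.965]
ft_force: [0.0, -0.7, 0.8]
opening: 0.126
```

```bash
cat > st.py <<'E'
from h import *
s=env.state();print(round(s['t'],2),s['ft_force'].round(1),s['moment'].round(2),round(s['opening']*95.1,1),s['eef_pos'].round(1),s['tcp_rot'].round(4),s['tau'].round(2))
E
python3 st.py
```

```text
19.85 [ 0.  -0.7  0.8] [-0.08 -0.    0.07] 12.0 [ 568.7 -211.    10.5] [-1.5707 -0.     -0.9652] [-2.000e-02 -6.422e+01 -1.741e+01  3.000e-02  9.000e-02 -7.800e-01]
```

>>> drive_tool(
  steps=[
    {"slide": [0, 0, 0], "dr": [0, -0.04, 0], "fingers": 0.0},
    {"slide": [0, 0, 0], "dr": [0, -0.08, 0], "fingers": 0.0},
    {"slide": [0, 0, 0], "dr": [0, -0.08, 0], "fingers": 0.0},
  ],
)

```text
t: 20.1
eef_pos: [568.7, -211.1, 10.5]
tcp_rot: [-1.571, -0.0, -0.887]
ft_force: [-0.4, -0.4, 1.6]
opening: 0.124
```

```bash
python3 st.py
```

```text
20.1 [-0.4 -0.4  1.6] [-0.06  0.03  0.05] 11.8 [ 568.7 -211.1   10.5] [-1.5707e+00 -1.0000e-04 -8.8670e-01] [-3.000e-02 -6.417e+01 -1.739e+01  2.000e-02  9.000e-02 -6.900e-01]
```

>>> drive_tool(
  steps=[
    {"slide": [0, 0, 0], "dr": [0, -0.04, 0], "fingers": 0.0},
    {"slide": [0, 0, 0], "dr": [0, -0.08, 0], "fingers": 0.0},
    {"slide": [0, 0, 0], "dr": [0, -0.08, 0], "fingers": 0.0},
  ],
)

```text
t: 20.35
eef_pos: [568.7, -211.0, 10.5]
tcp_rot: [-1.571, -0.0, -0.807]
ft_force: [-0.3, -0.0, 1.4]
opening: 0.124
```

```bash
python3 st.py
```

```text
20.35 [-0.3 -0.   1.4] [-0.03  0.05  0.01] 11.8 [ 568.7 -211.    10.5] [-1.5707e+00 -1.0000e-04 -8.0740e-01] [-3.000e-02 -6.412e+01 -1.737e+01  2.000e-02  9.000e-02 -6.900e-01]
```

>>> drive_tool(
  steps=[
    {"slide": [0, 0, 0], "dr": [0, -0.04, 0], "fingers": 0.0},
    {"slide": [0, 0, 0], "dr": [0, -0.08, 0], "fingers": 0.0},
    {"slide": [0, 0, 0], "dr": [0, -0.08, 0], "fingers": 0.0},
  ],
)

```text
t: 20.6
eef_pos: [568.7, -211.0, 10.5]
tcp_rot: [-1.571, -0.0, -0.728]
ft_force: [-0.1, 1.3, 0.7]
opening: 0.121
```

```bash
python3 st.py
```

```text
20.6 [-0.1  1.3  0.7] [-0.02  0.    0.03] 11.5 [ 568.7 -211.    10.5] [-1.5707e+00 -1.0000e-04 -7.2800e-01] [-3.000e-02 -6.407e+01 -1.735e+01  1.000e-02  9.000e-02 -7.000e-01]
```

```bash
python3 snap.py k4 - 250,180,320,260
```

```text
side [250, 180] scale 5 xoff 0
```

View pics/c_k4.png

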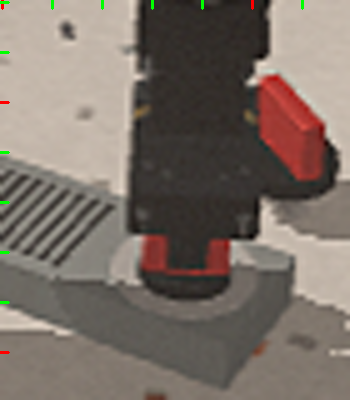

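>>> drive_tool(
  steps=[
    {"slide": [0, 0, 0], "dr": [0, -0.1, 0], "fingers": 0.0},
    {"slide": [0, 0, 0], "dr": [0, -0.2, 0], "fingers": 0.0},
    {"slide": [0, 0, 0], "dr": [0, -0.3, 0], "fingers": 0.0},
    {"slide": [0, 0, 0], "dr": [0, -0.4, 0], "fingers": 0.0},
    {"slide": [0, 0, 0], "dr": [0, -0.5, 0], "fingers": 0.0},
  ],
)

```text
t: 21.07
eef_pos: [568.7, -211.0, 10.5]
tcp_rot: [-1.571, -0.0, -0.225]
ft_force: [-0.5, -0.3, 0.6]
opening: 0.125
```

>>> drive_tool(
  steps=[
    {"slide": [0, 0, 0], "dr": [0, -0.05, 0], "fingers": 0.0},
    {"slide": [0, 0, 0], "dr": [0, -0.1, 0], "fingers": 0.0},
    {"slide": [0, 0, 0], "dr": [0, -0.1, 0], "fingers": 0.0},
  ],
)

```text
t: 21.32
eef_pos: [568.7, -211.0, 10.5]
tcp_rot: [-1.571, -0.0, -0.128]
ft_force: [-1.0, 0.3, 0.9]
opening: 0.124
```

```bash
python3 st.py
```

```text
21.32 [-1.   0.3  0.9] [-0.01  0.02  0.04] 11.8 [ 568.7 -211.    10.5] [-1.5708e+00 -1.0000e-04 -1.2760e-01] [-3.000e-02 -6.401e+01 -1.735e+01 -1.000e-02  7.000e-02 -9.100e-01]
```

>>> drive_tool(
  steps=[
    {"slide": [0, 0, 0], "dr": [0, -0.03, 0], "fingers": 0.0},
    {"slide": [0, 0, 0], "dr": [0, -0.06, 0], "fingers": 0.0},
    {"slide": [0, 0, 0], "dr": [0, -0.06, 0], "fingers": 0.0},
  ],
)

```text
t: 21.57
eef_pos: [568.7, -211.1, 10.5]
tcp_rot: [-1.571, -0.0, -0.069]
ft_force: [0.4, -0.5, 1.0]
opening: 0.124
```

```bash
python3 st.py
```

```text
21.57 [ 0.4 -0.5  1. ] [ 0.04 -0.01 -0.01] 11.8 [ 568.7 -211.1   10.5] [-1.5707e+00 -1.0000e-04 -6.9300e-02] [-4.000e-02 -6.397e+01 -1.733e+01 -2.000e-02  6.000e-02 -5.200e-01]
```

>>> drive_tool(
  steps=[
    {"slide": [0, 0, 0], "dr": [0, -0.03, 0], "fingers": 0.0},
    {"slide": [0, 0, 0], "dr": [0, -0.05, 0], "fingers": 0.0},
    {"slide": [0, 0, 0], "dr": [0, -0.05, 0], "fingers": 0.0},
  ],
)

```text
t: 21.82
eef_pos: [568.7, -211.0, 10.5]
tcp_rot: [-1.571, -0.0, -0.018]
ft_force: [0.7, 1.2, 1.6]
opening: 0.126
```

```bash
python3 st.py
```

```text
21.82 [0.7 1.2 1.6] [ 0.03  0.07 -0.01] 11.9 [ 568.7 -211.    10.5] [-1.5708e+00 -1.0000e-04 -1.8200e-02] [-5.000e-02 -6.387e+01 -1.730e+01 -2.000e-02  6.000e-02 -3.200e-01]
```

>>> drive_tool(
  steps=[
    {"slide": [0, 0, 0], "dr": [0, -0.02, 0], "fingers": 0.0},
    {"slide": [0, 0, 0], "dr": [0, -0.04, 0], "fingers": 0.0},
    {"slide": [0, 0, 0], "dr": [0, -0.04, 0], "fingers": 0.0},
  ],
)

```text
t: 22.07
eef_pos: [568.7, -211.0, 10.5]
tcp_rot: [-1.571, 0.0, 0.024]
ft_force: [-0.8, 1.4, 1.5]
opening: 0.126
```

```bash
python3 st.py
```

```text
22.07 [-0.8  1.4  1.5] [ 0.2   0.05 -0.04] 11.9 [ 568.7 -211.    10.5] [-1.5706  0.      0.0238] [ -0.39 -63.52 -17.5   -0.18  -0.09  -0.36]
```

>>> drive_tool(
  steps=[
    {"slide": [0, 0, 0], "dr": [0, -0.02, 0], "fingers": 0.0},
    {"slide": [0, 0, 0], "dr": [0, -0.04, 0], "fingers": 0.0},
    {"slide": [0, 0, 0], "dr": [0, -0.04, 0], "fingers": 0.0},
  ],
)

```text
t: 22.32
eef_pos: [568.7, -210.9, 10.5]
tcp_rot: [-1.57, -0.0, 0.064]
ft_force: [-0.3, 1.2, 3.5]
opening: 0.126
```

```bash
python3 st.py
```

```text
22.32 [-0.3  1.2  3.5] [ 0.29  0.19 -0.41] 11.9 [ 568.7 -210.9   10.5] [-1.5705e+00 -1.0000e-04  6.4000e-02] [ -0.29 -63.16 -17.75  -0.55  -0.29  -0.76]
```

Moment rises at ~67°, so this is the long-travel stop. Ease back 1° and lift gently.

>>> drive_tool(
  steps=[
    {"slide": [0, 0, 0], "dr": [0, 0.02, 0], "fingers": 0.0},
    {"slide": [0, -0.003, 0], "dr": [0, 0.02, 0], "fingers": 0.0},
    {"slide": [0, -0.006, 0], "dr": [0, 0.02, 0], "fingers": 0.0},
    {"slide": [0, -0.006, 0], "dr": [0, 0.02, 0], "fingers": 0.0},
  ],
)

```text
t: 22.65
eef_pos: [568.3, -211.0, 16.7]
tcp_rot: [-1.57, 0.001, 0.043]
ft_force: [-3.5, 0.9, 2.7]
opening: 0.125
```

```bash
python3 st.py
```

```text
22.65 [-3.5  0.9  2.7] [ 0.28  0.73 -0.12] 11.9 [ 568.3 -211.    16.7] [-1.5704e+00  1.0000e-03  4.3100e-02] [  0.35 -62.47 -19.23   0.    -1.06  -0.11]
```

>>> drive_tool(
  steps=[
    {"slide": [0, -0.004, 0], "dr": [0, 0, 0], "fingers": 0.0},
    {"slide": [0, -0.008, 0], "dr": [0, 0, 0], "fingers": 0.0},
    {"slide": [0, -0.012, 0], "dr": [0, 0, 0], "fingers": 0.0},
    {"slide": [0, -0.012, 0], "dr": [0, 0, 0], "fingers": 0.0},
  ],
)

```text
t: 22.98
eef_pos: [569.4, -211.3, 29.8]
tcp_rot: [-1.572, -0.002, 0.043]
ft_force: [0.6, -0.2, -1.2]
opening: 0.123
```

```bash
python3 st.py;  python3 snap.py k5 - 250,180,320,260
```

```text
22.98 [ 0.6 -0.2 -1.2] [ 0.03 -0.06  0.07] 11.7 [ 569.4 -211.3   29.8] [-1.5718 -0.0019  0.0432] [-2.000e-02 -6.443e+01 -1.859e+01 -5.000e-02  2.200e-01 -0.000e+00]
side [250, 180] scale 5 xoff 0
```

View pics/c_k5.png

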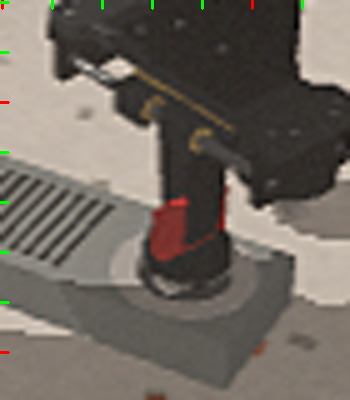

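>>> drive_tool(
  steps=[
    {"slide": [0, -0.01, 0], "dr": [0, 0, 0], "fingers": 0.0},
    {"slide": [0, -0.025, 0], "dr": [0, 0, 0], "fingers": 0.0},
    {"slide": [0, -0.045, 0], "dr": [0, 0, 0], "fingers": 0.0},
    {"slide": [0, -0.065, 0], "dr": [0, 0, 0], "fingers": 0.0},
    {"slide": [0, -0.085, 0], "dr": [0, 0, 0], "fingers": 0.0},
  ],
)

```text
t: 23.45
eef_pos: [568.6, -211.0, 115.0]
tcp_rot: [-1.571, -0.0, 0.043]
ft_force: [-0.4, -0.2, -2.1]
opening: 0.123
```

>>> drive_tool(
  steps=[
    {"slide": [0, -0.015, 0], "dr": [0, 0, 0], "fingers": 0.0},
    {"slide": [0, -0.03, 0], "dr": [0, 0, 0], "fingers": 0.0},
    {"slide": [0, -0.045, 0], "dr": [0, 0, 0], "fingers": 0.0},
    {"slide": [0, -0.055, 0], "dr": [0, 0, 0], "fingers": 0.0},
    {"slide": [0, -0.055, 0], "dr": [0, 0, 0], "fingers": 0.0},
  ],
)

```text
t: 23.87
eef_pos: [569.5, -211.4, 171.0]
tcp_rot: [-1.572, -0.003, 0.043]
ft_force: [0.1, -0.2, -1.5]
opening: 0.124
```

>>> drive_tool(
  steps=[
    {"slide": [0, 0, 0], "dr": [0, 0, 0], "fingers": 0.0},
    {"slide": [0, 0, 0], "dr": [0, 0, 0], "fingers": 0.0},
    {"slide": [0, 0, 0], "dr": [0, 0, 0], "fingers": 0.0},
    {"slide": [0, 0, 0], "dr": [0, 0, 0], "fingers": 0.0},
  ],
)

```text
t: 24.2
eef_pos: [568.4, -210.9, 167.6]
tcp_rot: [-1.57, 0.001, 0.043]
ft_force: [-0.6, 0.3, -1.5]
opening: 0.125
```

```bash
python3 st.py;  python3 snap.py k6 120,110,420,260 240,110,320,260
```

```text
24.2 [-0.6  0.3 -1.5] [-0.01 -0.01 -0.  ] 11.9 [ 568.4 -210.9  167.6] [-1.5701e+00  1.1000e-03  4.3000e-02] [ 1.000e-02 -6.059e+01 -2.534e+01 -6.000e-02  6.000e-02  0.000e+00]
top [120, 110] scale 1 xoff 0
side [240, 110] scale 3 xoff 300
```

View pics/c_k6.png

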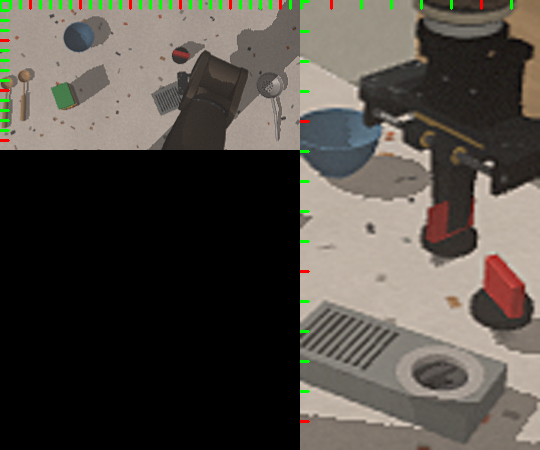

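View pics/side_k6.png

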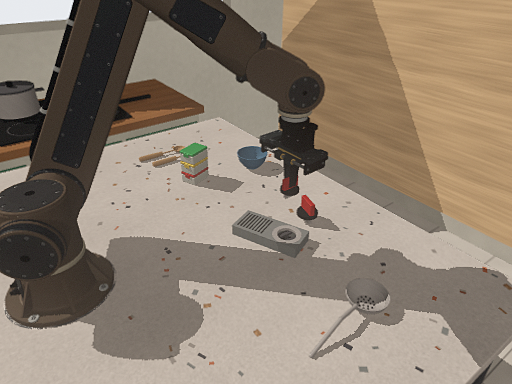

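The port at side pixel (288,234) is empty. The cap is held upright at about (290,185), and the stack is intact at (194,162).

```bash
python3 -c "
from cell import env
print(env.job_done()); s=env.state(); print(s['t'],s['eef_pos'],s['ft_force'],s['opening'])"
```

```text
the job is handed in; nothing more can be done
None
the job is handed in; nothing more can be done
```

The job is done and handed in at about 24 s. The yellow tier is on the red one, the green tier is on top, and the vent cap is held upright in the air.

- **Stack:** By the top camera, the yellow tier sat within about 0.6 mm of the red one. The green tier sat about 2 mm off in position and about 1° off in angle. All three look upright.
- **Cap:** I tried counter-clockwise (seen from above) first, and that was the way it loosens. It turned freely for about 67° to a stop and then lifted straight out, so I never tried the other direction. It ended about 157 mm above its seat. The grip opening read 11.9 mm on the 12 mm wing, and the force on the gripper was about 1.5 N, roughly the cap's own weight.
- **Last picture:** The port was empty and the cap was touching only the gripper. The bowl, scoop, spoons and the second, loose cap looked undisturbed.

**Disagreements:**
- **Height reading:** The reported tool height read about 30 mm lower than the true fingertip height. The side camera showed this, and the fingers met nothing even at a reading of −29 mm. I set heights from contact and from the objects' known sizes instead.
- **Cameras:** The side camera differed from the top camera by roughly 3–7 mm, so I relied mainly on the top camera, which matched the robot's reading.

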